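# Load flan moulds into the rotary keeper and cover it

## Task

Put every washed flan mould away in the rotary keeper, one to a place: stand each, still mouth down, centred on the empty round pad at the keeper's open mouth, then turn the turntable (crank on top) to the next click stop so that an empty pad comes to the mouth. After the last mould turn once more, so that the pad at the mouth stays empty, then lay the flat cover squarely over the gap in the keeper's roof so that it closes the gap all round. Leave the plastic cup where it is.

Things in the scene. Friction and masses are not known exactly. Their poses are not given: they have to be found in the camera images.
- keeper: rotary keeper, fixed: box 320 x 320 mm, clear plastic walls and roof (4 mm thick, its top 96 mm above the drainboard). Origin: centre of the underside, on the turntable's axis; z up, x from the mouth to the back: the mouth faces -x. Inside is a round aluminium turntable, radius 145 mm, its top 35 mm above the drainboard. Moulds go in only by the gap at the mouth (see mouth).
- turret (a joint): turntable angle, rad, growing anticlockwise from above; turns endlessly either way. Five click stops 1.2566 rad apart, at its multiples (place0 is at the mouth at 0). A sprung roller pulls it into the nearest stop: about 0.2 N m to leave a stop, nothing half way between two, plus drag of about 0.15 N m per rad/s.
- crank_knob (a point): middle of the grip of the crank that turns the turntable: upright round black knob 16 mm thick, from 112 to 146 mm above the drainboard, this point at 135 mm, 40 mm from the turntable's axis on a thin arm above the roof. It goes round with the turntable, half a stop (0.628 rad) anticlockwise of place0.
- mouth (a point): fixed point where the pad at the mouth belongs: 100 mm from the axis, at the turntable's top. Axes as the keeper's. Above and before it roof and front wall have a gap 170 mm wide along y (85 mm either side), from 62 mm before the axis (keeper x = -0.062) out through the front (x = -0.16). Go in from above or the front, with the fingers closing along the keeper's y.
- cover_seat (a point): fixed point where the centre of the underside of the cover belongs: 109 mm from the axis towards the mouth, on the roof's top face (96 mm above the drainboard). Axes as the keeper's.
- cover: loose flat cover, aluminium sheet 122 (x) by 250 (y) by 5 mm, 0.3 kg, on the drainboard; in its middle a black grip bar 16 mm thick (x), 60 mm long (y), from 5 to 35 mm above the underside. Origin: centre of the underside; z up. In place, its long side lies along the keeper's y (either way round) and it rests on the roof beside and behind the gap.
- mould1: one of 3 or 4 alike aluminium flan moulds (an absent one reads None from the start), mouth down in a row along world y about 105 mm apart: closed stub 50 mm tall, 58.6 mm across low down, 55 mm at the top, with a flange 66 mm across and 4 mm thick at the foot; 0.07 to 0.14 kg. Origin: centre of the underside; z up. On a pad its origin is 35 mm above the drainboard.
- mould2: one of 3 or 4 alike aluminium flan moulds (an absent one reads None from the start), mouth down in a row along world y about 105 mm apart: closed stub 50 mm tall, 58.6 mm across low down, 55 mm at the top, with a flange 66 mm across and 4 mm thick at the foot; 0.07 to 0.14 kg. Origin: centre of the underside; z up. On a pad its origin is 35 mm above the drainboard.
- mould3: one of 3 or 4 alike aluminium flan moulds (an absent one reads None from the start), mouth down in a row along world y about 105 mm apart: closed stub 50 mm tall, 58.6 mm across low down, 55 mm at the top, with a flange 66 mm across and 4 mm thick at the foot; 0.07 to 0.14 kg. Origin: centre of the underside; z up. On a pad its origin is 35 mm above the drainboard.
- mould4: one of 3 or 4 alike aluminium flan moulds (an absent one reads None from the start), mouth down in a row along world y about 105 mm apart: closed stub 50 mm tall, 58.6 mm across low down, 55 mm at the top, with a flange 66 mm across and 4 mm thick at the foot; 0.07 to 0.14 kg. Origin: centre of the underside; z up. On a pad its origin is 35 mm above the drainboard.
- place0 (a point): centre of round pad 0 on the turntable's top (dark ring 80 mm across, flush), one of five equal places 100 mm from the axis, numbered anticlockwise
- place1 (a point): centre of round pad 1 on the turntable's top (dark ring 80 mm across, flush), one of five equal places 100 mm from the axis, numbered anticlockwise
- place2 (a point): centre of round pad 2 on the turntable's top (dark ring 80 mm across, flush), one of five equal places 100 mm from the axis, numbered anticlockwise
- place3 (a point): centre of round pad 3 on the turntable's top (dark ring 80 mm across, flush), one of five equal places 100 mm from the axis, numbered anticlockwise
- place4 (a point): centre of round pad 4 on the turntable's top (dark ring 80 mm across, flush), one of five equal places 100 mm from the axis, numbered anticlockwise
- cup: bystander: plastic cup, 72 mm across, 90 mm high. Origin: centre of the underside
Not all that is in view belongs to the job. What is shaped like the mould1 but pink is not meant. What is shaped like the mould4 but pink is not meant.

How it is judged:
By the outcome, as a careful person would: the job done as asked, in the order asked, and still so for the second after the job is handed in, with the robot touching nothing.
Of mould1, mould2, mould3, mould4 only 3 to 4 are there at a start; the rules pass over those that are not, and their reading is None.
At some moment in a run one of cover may be knocked a few centimetres aside while the robot is not near it.
Once in a run the grip may slacken for a moment while it holds something.
It also fails if it takes over 210 s, if anything falls off the work surface, if the arm or the gripper's body presses on something with over 40 N, if the wrist force passes 120 N, or if a joint passes its speed limit or range.

## Robot

A 6-joint arm with a two-finger parallel gripper is mounted at the origin on the work surface. World frame = base frame: x ahead of the robot, y to its left, z up, the work surface at z = 0. Lengths are in m, angles in rad, forces in N, time in s.
With the tool pointing down it reaches from about 0.375 to 0.975 m from the base axis. Payload 3.8 kg.
Tool frame: the origin (TCP) lies at the very end of the fingers, on their centre line; the grasp point (between the pads) lies r.grip_point_offset behind it (r.grip_point_offset is the distance from the TCP to the grasp point, in m); z points along the fingers, y is the direction in which the jaws open and shut (so a half turn about z gives the same grasp; the last joint's range is limited). The gripper opens to 85 mm and grips with 20 to 120 N. Pads are 22 mm wide; open, the fingers measure 114 mm over their backs; the gripper's body (76 mm by 85 mm) begins 54 mm behind the grasp point. The pads swing forward as they close: fully open they stand 13 mm farther back than shut.
Start: joints at [-1.149, 0.264, 1.604, -0, 1.274, -0.037], TCP at [0.299, -0.605, 0.231] pointing down, gripper open.
Joint ranges: [-2.63, 2.63], [-0.94, 2.18], [0.31, 2.57], [-1.31, 4.45], [0, 2.66], [-2.55, 2.55]. Speed limits (rad/s): [2.57, 2.57, 3.14, 3.14, 3.14, 3.14].

## Interface

Orientations are given as a unit quaternion [w, x, y, z].
In Python, from workcell import r gives the robot as it stands.
- The arm moves only by the tool apply_moves, never from a script. Its argument "commands" is a list of rows, each a list of 2 entries, a list of its own where there are three numbers: the shift along the tool's x, y, z in cm, then the turn, a rotation vector about the tool's x, y, z in rad. A call has 1 to 5 rows; each row shifts and turns the commanded pose from where the row before left it, along the tool's axes as they then stand; what a row does not reach is not made up. A row lasts 1/10 s, in which the tool goes at most 50 mm and 8.59 degrees, less where a joint would pass 70% of its speed; a pose out of reach is approached as far as the arm can. A call is refused whole if a number of a shift passes 5 or a number of a turn 0.15, either way. A call with a gripper value outside its range is refused whole. "grip" is the closure in counts, from 0 (fully open) to 255 (shut), set as the call begins (left out, the last holds). The fingers move at their own pace and stop on an object; the grip force is fixed at half the most. Time passes only in rows, so rows that do not move let the fingers close. It gives the time, the measured TCP pose, the force and the opening at its end, in the units of the state.
- r.state(): the state, without advancing time (a new reading comes with each control period).
- r.read_camera(name): name is "side" or "top"; returns a dict with "image" (400x640x3 uint8, red, green, blue), "mtx" (3x3 intrinsics, pixels), "R" (3x3) and "t" (3): a world point X has camera coordinates R X + t. Camera axes: x right, y down, z forward; pixel columns grow to the right and rows downward; lengths in m; the calibration is good to about 2 mm. A picture is of the moment at which its call begins. There is no depth.
- r.finish_job(): hands the job in, once; it reports no verdict.
Trained networks look in a picture, given as the dict that the camera call returned (one of the last four; its "shot" number tells which), for a name from the list of things; names that differ only in an ending like _2 or _b are one class to them, and where a whole thing is asked for, a point or a joint stands for the part that bears it (a point fixed in the world has none). Each returns a list of dicts, best first, with "confidence" (0 to 1); they miss things now and then, are a little off and sometimes report something else, mostly with a low value. They report only what shows in the picture. A call takes as long as a camera call. They do not tell look-alikes from the thing itself.
- r.silhouettes(picture, label): "pixels" (400x640 bool, what is visible of it).
- r.landmark_of(picture, label): "at" ([x, y, z] in m, in the coordinates of the camera as it stood for that picture, good to about 4 mm: a listed point, or the origin of a listed thing).
The state is a dict: "t": time; "joint_positions": joint angles; "joint_velocities": joint speeds; "tau": joint torques, N m; "tool_pos": TCP position; "ee_rot": TCP orientation; "wrist_force": force on the tool from outside, world axes, zero at the start; "moment": the same for the moment, N m; "width": opening from 0.0 (shut) to 1.0 (fully open).
Only numpy, scipy, OpenCV 4.12 (cv2) and the standard library are available. Lean on these libraries where they do the work, as an engineer would, in place of code of your own. Each camera call takes 0.05 s, during which the arm holds its last target.

## Working session

There is one attempt and no reset: what is moved stays moved. The work goes in short steps, Python scripts to look and compute and a tool call to move; the robot and the scene stay as the last step left them, time stands still between calls to the robot, and variables do not carry over. Pictures are saved under pics/ and viewed, and the job is handed in when it is done.

Besides the shell and the picture viewer there is one more tool, called after "Call:" as name(argument=value, ...) on one line, values as JSON. apply_moves: Moves the arm, as the interface text tells. Its arguments: {"type":"object","properties":{"commands":{"type":"array","items":{"type":"array"}},"grip":{"type":"number"}},"required":["commands"]}

```bash
ls; mkdir -p pics; cat > h.py <<'E'
import numpy as np, cv2
from workcell import r
def shot(name,fn=None):
    p=r.read_camera(name)
    if fn: cv2.imwrite('pics/'+fn,cv2.cvtColor(p['image'],cv2.COLOR_RGB2BGR))
    return p
def w(p,at): return np.array(p['R']).T@(np.array(at)-np.array(p['t']))
def px(p,X):
    c=np.array(p['R'])@np.array(X)+np.array(p['t']); u=np.array(p['mtx'])@c; return u[:2]/u[2]
def marks(p,l):
    return [(w(p,d['at']).round(4),round(d['confidence'],2),px(p,w(p,d['at'])).round()) for d in r.landmark_of(p,l)]
E
python3 - <<'E'
from h import *
for n in ['top','side']:
    p=shot(n,n+'0.png')
    print(n,'cam pos',(-np.array(p['R']).T@p['t']).round(3))
    for l in ['keeper','crank_knob','cover','mould1','place0','cup','mouth','cover_seat']:
        for m in marks(p,l): print(l,*m)
print(r.state(), r.grip_point_offset)
E
```

```text
pics
top cam pos [ 0.47  -0.048  1.061]
keeper [ 5.947e-01  2.234e-01 -2.000e-04] 0.74 [219. 190.]
crank_knob [0.6246 0.1956 0.1366] 0.83 [217. 170.]
crank_knob [0.5069 0.1832 0.0378] 0.41 [230. 223.]
cover [ 0.642  -0.2647  0.0033] 0.98 [407. 176.]
cover [0.6101 0.1264 0.035 ] 0.72 [254. 183.]
mould1 [ 0.3174 -0.3622  0.0006] 0.95 [445. 304.]
mould1 [ 0.3329 -0.1126  0.0012] 0.84 [346. 296.]
mould1 [ 0.471  -0.2869 -0.0011] 0.81 [415. 243.]
mould1 [ 0.4356 -0.3864  0.0019] 0.64 [454. 257.]
mould1 [ 0.4526 -0.0685 -0.0008] 0.6 [330. 248.]
place0 [0.6933 0.2052 0.0351] 0.96 [225. 150.]
place0 [0.6081 0.1261 0.0327] 0.84 [255. 184.]
place0 [0.5053 0.1813 0.0385] 0.77 [230. 224.]
place0 [ 0.438  -0.3854  0.0016] 0.72 [454. 256.]
cup [ 0.7648  0.0125 -0.0033] 0.81 [302. 128.]
mouth [0.612  0.1245 0.032 ] 0.83 [255. 182.]
cover_seat [0.6093 0.1188 0.0967] 0.69 [253. 180.]
side cam pos [ 0.487 -0.844  0.571]
keeper [ 0.5996  0.2198 -0.001 ] 0.88 [325. 190.]
crank_knob [0.6245 0.1904 0.1311] 0.62 [335. 153.]
cover [ 0.6405 -0.2613 -0.0042] 0.91 [369. 302.]
cover [ 0.4514 -0.0705 -0.0066] 0.
[... 734 characters left out ...]
34. 177.]
{'t': 0.9, 'joint_positions': array([-1.14890158e+00,  2.63851196e-01,  1.60397442e+00, -1.82642787e-05,
        1.27369388e+00, -3.69227960e-02]), 'joint_velocities': array([ 0.00150671, -0.00126586,  0.00168884, -0.0001837 ,  0.00203235,
        0.00273294]), 'tau': array([ 3.60831136e-04, -5.15043676e+01, -3.67731571e+01, -4.09697714e-05,
        5.05002572e-04, -1.06190819e-05]), 'tool_pos': array([ 0.29893313, -0.60520961,  0.23132648]), 'ee_rot': array([ 3.75725662e-05,  9.73800403e-01,  2.27404428e-01, -1.57359346e-06]), 'wrist_force': array([-0.26251342, -0.02718998, -0.26037063]), 'moment': array([ 0.00121289,  0.00782863, -0.0142834 ]), 'width': 1.0009758642492355} 0.0187
```

```bash
python3 - <<'E'
import cv2
for n in ['top','side']:
    a=cv2.imread(f'pics/{n}0.png'); a=a[110:330,170:490] if n=='top' else a[120:400,150:470]
    cv2.imwrite(f'pics/{n}0c.png',cv2.resize(a,None,fx=2.1,fy=2.1,interpolation=cv2.INTER_CUBIC))
E
```

```text
(no output)
```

View pics/top0c.png

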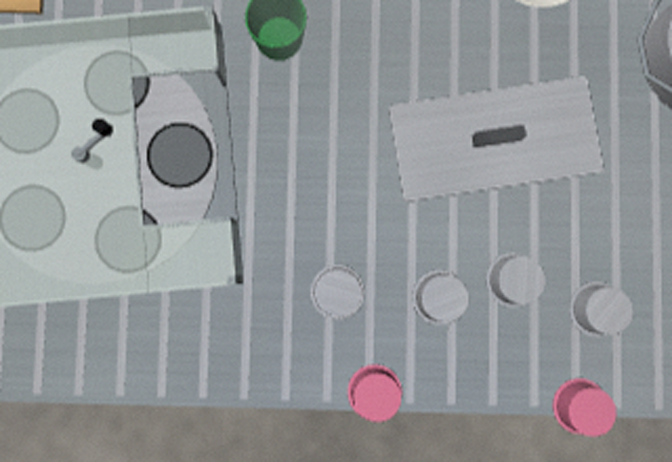

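View pics/side0c.png

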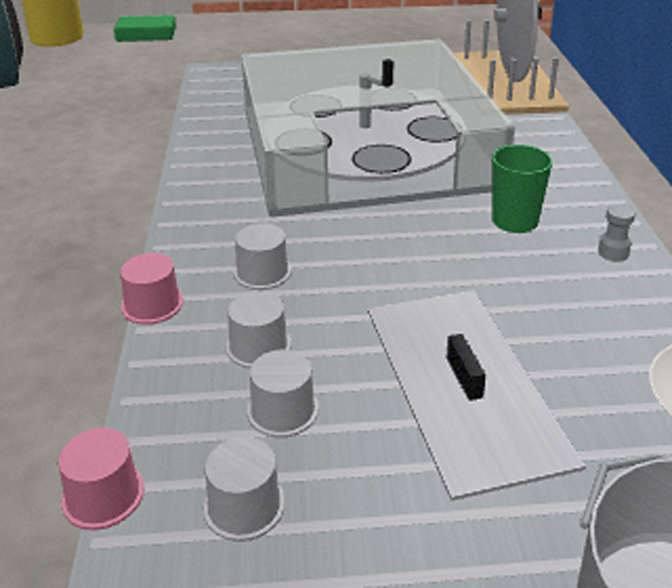

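Scene (top-camera pixels):
- **Grey moulds:** four, at (330,248), (380,252), (415,243) and (454,257). These are the ones to move.
- **Pink look-alikes:** (346,296) and (445,304). I leave these alone.
- **Other objects:** keeper mouth pad (255,184), cover (407,176), green cup (302,128).

Next I fit the keeper pose.

```bash
cat >> h.py <<'E'
from scipy.optimize import least_squares
def fitkeeper(pts,turret=0.0):
    pts=np.array(pts)[:,:2]
    def f(v):
        res=[]
        for q in pts:
            a=np.arctan2(q[1]-v[1],q[0]-v[0])-v[2]-np.pi
            k=np.round((a-turret)/(2*np.pi/5)); b=v[2]+np.pi+turret+k*2*np.pi/5
            res+=list(q-v[:2]-.1*np.array([np.cos(b),np.sin(b)]))
        return np.array(res)
    return least_squares(f,[.597,.222,1.72],loss='soft_l1',f_scale=.003)
E
python3 - <<'E'
from h import *
P=[];M=[]
for i in range(2):
  for n in ['top','side']:
    p=shot(n)
    for m in marks(p,'place0'):
        if m[1]>.4 and np.hypot(m[0][0]-.597,m[0][1]-.222)<.13 and m[0][2]>.02: P.append(m[0])
    for m in marks(p,'mould1')+marks(p,'mould2'): M.append((n,)+m[:2])
    print(n,'cover',marks(p,'cover')[0][0],'keeper',[m[0] for m in marks(p,'keeper')],'seat',[m[0] for m in marks(p,'cover_seat')])
    s=r.silhouettes(p,'cover')
    for d in s[:1]:
        print('cov',d['confidence'],d['pixels'].sum())
        ys,xs=np.nonzero(d['pixels'])
        # back project to z=0.005
        K=np.array(p['mtx']);R=np.array(p['R']);c=-R.T@p['t']
        rays=(R.T@np.linalg.inv(K)@np.stack([xs,ys,1+0*xs])).T
        X=c+rays*((.005-c[2])/rays[:,2])[:,None]
        rect=cv2.minAreaRect(X[:,:2].astype(np.float32)); print(rect, cv2.boxPoints(rect).round(3).tolist())
f=fitkeeper(P);print(len(P),f.x, (np.array(f.fun).reshape(-1,2)*1000).round(1).tolist())
v=f.x;print('mouth',v[:2]-.1*np.array([np.cos(v[2]),np.sin(v[2])]))
for m in sorted(M,key=lambda m:m[1][1]): print(*m)
E
```

```text
top cover [ 0.6448 -0.2608  0.001 ] keeper [array([ 0.5937,  0.2231, -0.0013])] seat [array([0.61  , 0.1208, 0.0971]), array([ 0.4519, -0.0704,  0.0012])]
cov 0.79 4409
((0.6444526314735413, -0.26074346899986267), (0.12219750136137009, 0.2503223121166229), 9.875618934631348) [[0.5630000233650208, -0.14800000190734863], [0.6060000061988831, -0.39500001072883606], [0.7260000109672546, -0.37400001287460327], [0.6830000281333923, -0.12700000405311584]]
side cover [ 0.645  -0.2641 -0.0043] keeper [array([ 0.602 ,  0.2227, -0.0028])] seat [array([0.6114, 0.1177, 0.0933])]
cov 0.96 5719
((0.6428496837615967, -0.2661757469177246), (0.12318994849920273, 0.2545146048069), 9.790767669677734) [[0.5609999895095825, -0.1509999930858612], [0.6039999723434448, -0.4020000100135803], [0.7250000238418579, -0.38100001215934753], [0.6819999814033508, -0.12999999523162842]]
top cover [ 0.6433 -0.2613  0.0018] keeper [array([0.5956, 0.2226, 0.0017])] seat [array([0.6083, 0.1181, 0.0953])]
cov 0.86 4458
((0.6454991698265076, -0.26039162278175354), (0.1249196007847786, 0.24988849461078644), 9.68915843963623)
[... 2106 characters left out ...]
 -0.1163 -0.0041] 0.73
side [ 0.333  -0.1163 -0.0041] 0.73
top [ 0.3315 -0.1152  0.0014] 0.83
top [ 0.3315 -0.1152  0.0014] 0.83
top [ 0.334  -0.1133  0.0042] 0.91
top [ 0.334  -0.1133  0.0042] 0.91
side [ 0.4494 -0.0739 -0.0041] 0.59
side [ 0.4494 -0.0739 -0.0041] 0.59
side [ 0.4475 -0.0706 -0.0025] 0.62
side [ 0.4475 -0.0706 -0.0025] 0.62
top [ 4.513e-01 -7.000e-02 -2.000e-04] 0.84
top [ 4.513e-01 -7.000e-02 -2.000e-04] 0.84
top [ 0.4504 -0.0693 -0.0021] 0.72
top [ 0.4504 -0.0693 -0.0021] 0.72
top [0.6102 0.12   0.097 ] 0.26
top [0.6102 0.12   0.097 ] 0.26
top [0.5046 0.1794 0.0357] 0.71
top [0.5046 0.1794 0.0357] 0.71
side [ 0.5995  0.2234 -0.0007] 0.16
side [ 0.5995  0.2234 -0.0007] 0.16
```

```bash
cat >> h.py <<'E'
def bp(p,uv,z):
    K=np.array(p['mtx']);R=np.array(p['R']);c=-R.T@p['t']
    uv=np.atleast_2d(uv); rays=(R.T@np.linalg.inv(K)@np.c_[uv,np.ones(len(uv))].T).T
    return c+rays*((z-c[2])/rays[:,2])[:,None]
def pad(p,X0,z=.035,thr=100):
    g=p['image'].max(2); m=(g<thr).astype(np.uint8)
    n,l,s,c=cv2.connectedComponentsWithStats(m)
    u=px(p,X0); k=l[int(round(u[1])),int(round(u[0]))]
    if k==0: return None
    ys,xs=np.nonzero(l==k); X=bp(p,np.c_[xs,ys],z)
    (cx,cy),rad=cv2.minEnclosingCircle(X[:,:2].astype(np.float32))
    return X.mean(0).round(4),(round(cx,4),round(cy,4)),round(rad,4),s[k][4]
E
python3 - <<'E'
from h import *
for n in ['top','side']:
    p=shot(n)
    u=px(p,[.608,.124,.035]).astype(int); print(p['image'][u[1],u[0]-25:u[0]+26:3].max(1))
    for t in (95,110,120,130): print(n,t,pad(p,[.608,.124,.035],thr=t))
    for C in [(.450,-.071),(.448,-.1935),(.470,-.2855),(.437,-.3865)]:
        for d in r.silhouettes(p,'mould1'):
            uu=px(p,[*C,.03]).astype(int)
            if d['pixels'][uu[1],uu[0]]:
                # fit by rendering: outline of cone hull
                def hull(x,y):
                    a=np.linspace(0,6.283,40); P=[[x+R_*np.cos(t),y+R_*np.sin(t),z] for R_,z in((.033,0),(.033,.004),(.0275,.05)) for t in a]
                    q=np.array([px(p,X) for X in P]).astype(np.float32)
                    return cv2.convexHull(q)[:,0]
                cnt=cv2.moments(d['pixels'].astype(np.uint8),True); obs=np.array([cnt['m10'],cnt['m01']])/cnt['m00']
                def f(v):
                    m=cv2.moments(hull(*v)); return np.array([m['m10'],m['m01']])/m['m00']-obs
                s=least_squares(f,C,diff_step=1e-2); print('  mould',C,s.x.round(4),cnt['m00'],cv2.contourArea(hull(*s.x))); break
E
```

```text
[190 192 149 179 117 112 113 109 114 112 110 112 113 105 178 143 146]
top 95 None
top 110 (array([0.6076, 0.125 , 0.035 ]), (0.6076, 0.125), 0.0001, np.int32(1))
top 120 (array([0.609 , 0.1246, 0.035 ]), (0.6094, 0.1246), 0.0401, np.int32(772))
top 130 (array([0.6092, 0.1247, 0.035 ]), (0.6093, 0.1246), 0.0402, np.int32(784))
  mould (0.45, -0.071) [ 0.4501 -0.0696] 471.0 525.3899797233753
  mould (0.448, -0.1935) [ 0.4474 -0.1939] 541.0 544.3206588895991
  mould (0.47, -0.2855) [ 0.4709 -0.2827] 525.0 577.1198891717941
  mould (0.437, -0.3865) [ 0.4386 -0.3841] 606.0 629.590683671413
[186 183 189 189  43 134 136 132 135 134 133 132 135 115 190 187 193]
side 95 None
side 110 None
side 120 None
side 130 None
  mould (0.45, -0.071) [ 0.4494 -0.0724] 734.0 752.9272234952077
  mould (0.448, -0.1935) [ 0.4448 -0.1922] 771.0 975.7053282111883
  mould (0.47, -0.2855) [ 0.4693 -0.2852] 1189.0 1211.681101466529
  mould (0.437, -0.3865) [ 0.4372 -0.3872] 1498.0 1620.323981587775
```

```bash
cat >> h.py <<'E'
def yaw():
    w_,x,y,z=r.state()['ee_rot']; return 2*np.arctan2(y,x)
def plan(T,psi=None,step=4.5,p0=None,y0=None,show=True):
    s=r.state(); p=np.array(s['tool_pos']) if p0 is None else np.array(p0); y=yaw() if y0 is None else y0
    if psi is None: psi=y
    dy=(psi-y+np.pi)%(2*np.pi)-np.pi
    d=(np.array(T)-p)*100
    n=max(1,int(np.ceil(max(np.linalg.norm(d)/step,abs(dy)/.145))))
    rows=[]
    for i in range(n):
        c,s_=np.cos(y),np.sin(y); ws=d/n
        rows.append([[round(float(ws[0]*c+ws[1]*s_),2),round(float(ws[0]*s_-ws[1]*c),2),round(float(-ws[2]),2)],[0,0,round(-dy/n,3)]]); y+=dy/n
    if show:
        print('yaw',round(yaw(),3),'n',n); [print(q) for q in rows]
    return rows
E
python3 -c "
from h import *
plan([.450,-.0712,.16],1.70)"
```

```text
yaw 0.459 n 13
[[2.86, -3.17, 0.55], [0, 0, np.float64(-0.095)]]
[[3.15, -2.88, 0.55], [0, 0, np.float64(-0.095)]]
[[3.41, -2.57, 0.55], [0, 0, np.float64(-0.095)]]
[[3.64, -2.23, 0.55], [0, 0, np.float64(-0.095)]]
[[3.84, -1.87, 0.55], [0, 0, np.float64(-0.095)]]
[[4.0, -1.5, 0.55], [0, 0, np.float64(-0.095)]]
[[4.12, -1.11, 0.55], [0, 0, np.float64(-0.095)]]
[[4.21, -0.71, 0.55], [0, 0, np.float64(-0.095)]]
[[4.26, -0.31, 0.55], [0, 0, np.float64(-0.095)]]
[[4.27, 0.1, 0.55], [0, 0, np.float64(-0.095)]]
[[4.24, 0.5, 0.55], [0, 0, np.float64(-0.095)]]
[[4.17, 0.91, 0.55], [0, 0, np.float64(-0.095)]]
[[4.07, 1.3, 0.55], [0, 0, np.float64(-0.095)]]
```

Call:
apply_moves(commands=[[[2.9, -3.2, 0.5], [0, 0, -0.095]], [[3.1, -2.9, 0.5], [0, 0, -0.095]], [[3.4, -2.6, 0.5], [0, 0, -0.095]], [[3.6, -2.2, 0.5], [0, 0, -0.095]], [[3.8, -1.9, 0.5], [0, 0, -0.095]]], grip=0)

```text
t: 3.5
tool_pos: [0.3564, -0.3984, 0.2063]
ee_rot: [0.0, 0.892, 0.452, 0.0]
wrist_force: [1.6, -0.2, 0.6]
width: 1.0
```

Call:
apply_moves(commands=[[[4.0, -1.5, 0.5], [0, 0, -0.095]], [[4.1, -1.1, 0.5], [0, 0, -0.095]], [[4.2, -0.7, 0.5], [0, 0, -0.095]], [[4.3, -0.3, 0.5], [0, 0, -0.095]], [[4.3, 0.1, 0.5], [0, 0, -0.095]]])

```text
t: 4.0
tool_pos: [0.4156, -0.1928, 0.1815]
ee_rot: [0.0, 0.761, 0.649, 0.0]
wrist_force: [0.9, 1.1, -1.1]
width: 0.999
```

Call:
apply_moves(commands=[[[4.2, 0.5, 0.5], [0, 0, -0.095]], [[4.2, 0.9, 0.5], [0, 0, -0.095]], [[4.1, 1.3, 0.5], [0, 0, -0.095]], [[0, 0, 0], [0, 0, 0]], [[0, 0, 0], [0, 0, 0]]])

```text
t: 4.5
tool_pos: [0.4508, -0.0704, 0.1664]
ee_rot: [0.0, 0.661, 0.75, -0.0]
wrist_force: [-0.4, 0.1, -0.4]
width: 0.999
```

```bash
python3 -c "
from h import *
print(r.state()['tool_pos'],r.state()['t']);plan([.450,-.0712,.012],1.70)"
```

```text
[ 0.45075803 -0.07035584  0.16636098] 4.5
yaw 1.696 n 4
[[-0.02, -0.02, 3.86], [0, 0, np.float64(-0.001)]]
[[-0.02, -0.02, 3.86], [0, 0, np.float64(-0.001)]]
[[-0.02, -0.02, 3.86], [0, 0, np.float64(-0.001)]]
[[-0.02, -0.02, 3.86], [0, 0, np.float64(-0.001)]]
```

Call:
apply_moves(commands=[[[-0.1, -0.1, 4.5], [0, 0, 0]], [[0, 0, 4.5], [0, 0, 0]], [[0, 0, 4.0], [0, 0, 0]], [[0, 0, 2.3], [0, 0, 0]], [[0, 0, 0], [0, 0, 0]]])

```text
t: 5.0
tool_pos: [0.4459, -0.073, 0.01]
ee_rot: [-0.003, 0.663, 0.748, -0.002]
wrist_force: [-0.5, -0.5, 0.5]
width: 0.999
```

Call:
apply_moves(commands=[[[0, 0, 0], [0, 0, 0]], [[0, 0, 0], [0, 0, 0]], [[0, 0, 0], [0, 0, 0]], [[0, 0, 0], [0, 0, 0]], [[0, 0, 0], [0, 0, 0]]], grip=255)

```text
t: 5.5
tool_pos: [0.4522, -0.0732, 0.016]
ee_rot: [0.002, 0.662, 0.749, 0.001]
wrist_force: [-0.6, -2.0, 6.1]
width: 0.64
```

```bash
python3 -c "
from h import *
p=shot('side','s1.png');shot('top','t1.png')
print(r.state()['width'],r.state()['tool_pos'])
for m in marks(p,'mould1'):print(*m)
a=cv2.imread('pics/s1.png')[180:400,150:470];cv2.imwrite('pics/s1c.png',cv2.resize(a,None,fx=2.2,fy=2.2))"
```

```text
0.6418362635111963 [ 0.4522403  -0.07323134  0.01599048]
[ 0.4477 -0.193  -0.0039] 0.95 [273. 285.]
[ 0.4354 -0.3891 -0.001 ] 0.92 [265. 362.]
[ 0.3211 -0.3664 -0.0027] 0.87 [199. 357.]
[ 0.4701 -0.2856 -0.0007] 0.77 [284. 315.]
[ 0.4484 -0.0761 -0.004 ] 0.69 [274. 252.]
[ 0.3314 -0.1165 -0.0029] 0.69 [223. 265.]
[0.6126 0.1167 0.0932] 0.43 [333. 177.]
```

View pics/s1c.png

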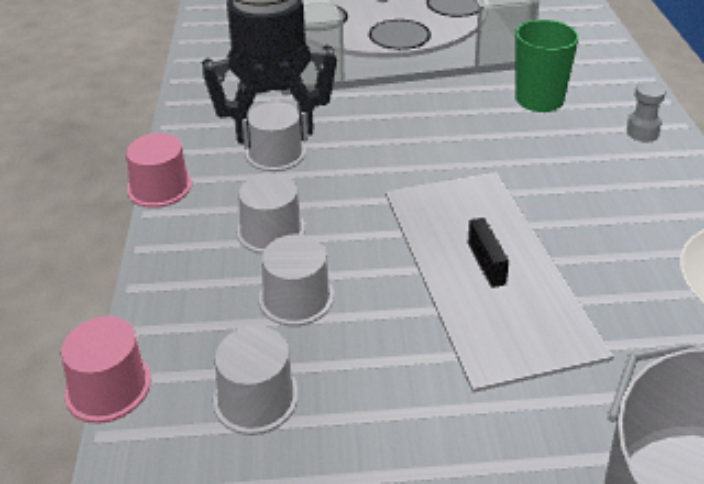

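Call:
apply_moves(commands=[[[0, 0, -2.0], [0, 0, 0]], [[0, 0, -4.0], [0, 0, 0]], [[0, 0, -4.5], [0, 0, 0]], [[0, 0, -3.0], [0, 0, 0]], [[0, 0, 0], [0, 0, 0]]])

```text
t: 6.15
tool_pos: [0.4546, -0.0733, 0.1553]
ee_rot: [0.006, 0.662, 0.749, 0.003]
wrist_force: [1.3, -0.5, -0.6]
width: 0.641
```

```bash
python3 -c "
from h import *
print(r.state()['width'],r.state()['tool_pos'],r.state()['wrist_force'])
plan([.609,.1235,.16],1.70,step=4)"
```

```text
0.6407823795931669 [ 0.45461913 -0.07325623  0.15530298] [ 1.32798146 -0.46339044 -0.57032055]
yaw 1.694 n 7
[[2.52, 2.53, -0.07], [0, 0, np.float64(-0.001)]]
[[2.52, 2.54, -0.07], [0, 0, np.float64(-0.001)]]
[[2.51, 2.54, -0.07], [0, 0, np.float64(-0.001)]]
[[2.51, 2.54, -0.07], [0, 0, np.float64(-0.001)]]
[[2.51, 2.54, -0.07], [0, 0, np.float64(-0.001)]]
[[2.51, 2.54, -0.07], [0, 0, np.float64(-0.001)]]
[[2.51, 2.55, -0.07], [0, 0, np.float64(-0.001)]]
```

Call:
apply_moves(commands=[[[1.5, 1.5, -0.2], [0, 0, 0]], [[2.5, 2.5, -0.1], [0, 0, 0]], [[3.0, 3.0, 0], [0, 0, 0]], [[3.0, 3.0, 0], [0, 0, 0]], [[3.0, 3.0, 0], [0, 0, 0]]])

```text
t: 6.65
tool_pos: [0.5633, 0.074, 0.151]
ee_rot: [0.0, 0.662, 0.749, -0.0]
wrist_force: [-0.3, -0.5, -1.9]
width: 0.639
```

Call:
apply_moves(commands=[[[2.5, 2.5, 0], [0, 0, 0]], [[1.5, 1.5, 0], [0, 0, 0]], [[0.6, 0.7, 0], [0, 0, 0]], [[0, 0, 0], [0, 0, 0]], [[0, 0, 0], [0, 0, 0]]])

```text
t: 7.15
tool_pos: [0.603, 0.1234, 0.1508]
ee_rot: [-0.0, 0.662, 0.749, -0.001]
wrist_force: [-1.4, 1.0, -0.9]
width: 0.638
```

```bash
python3 -c "
from h import *
print(r.state()['width'],r.state()['tool_pos'],r.state()['wrist_force'])
plan([.609,.1235,.05],1.70,step=4)
p=shot('side','s2.png');shot('top','t2.png')
for m in marks(p,'mould1'):print(*m)
a=cv2.imread('pics/s2.png')[100:260,200:460];cv2.imwrite('pics/s2c.png',cv2.resize(a,None,fx=2.5,fy=2.5))"
```

```text
0.6380582458607997 [0.60296037 0.12338978 0.15080488] [-1.42029365  1.01805067 -0.93661619]
yaw 1.694 n 3
[[-0.02, 0.2, 3.36], [0, 0, np.float64(-0.002)]]
[[-0.02, 0.2, 3.36], [0, 0, np.float64(-0.002)]]
[[-0.02, 0.2, 3.36], [0, 0, np.float64(-0.002)]]
[ 0.4384 -0.3858  0.0006] 0.94 [267. 360.]
[ 0.3233 -0.3657 -0.0046] 0.94 [200. 357.]
[ 0.3319 -0.1178 -0.0035] 0.74 [223. 265.]
[ 0.4696 -0.2855 -0.0017] 0.69 [284. 316.]
[ 0.4486 -0.1913 -0.0017] 0.68 [274. 283.]
[0.5982 0.125  0.1279] 0.56 [328. 164.]
[ 6.001e-01  2.240e-01 -2.000e-04] 0.34 [325. 189.]
```

View pics/s2c.png

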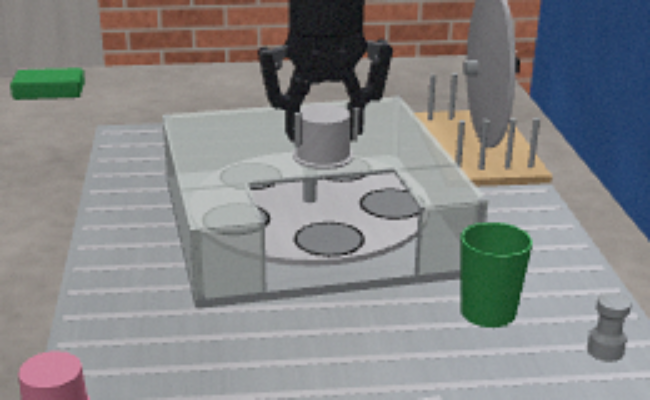

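Call:
apply_moves(commands=[[[0, 0.5, 2.5], [0, 0, 0]], [[0, 0, 3.0], [0, 0, 0]], [[0, 0, 1.5], [0, 0, 0]], [[0, 0, 0], [0, 0, 0]], [[0, 0, 0], [0, 0, 0]]])

```text
t: 7.8
tool_pos: [0.6088, 0.1244, 0.0816]
ee_rot: [-0.0, 0.662, 0.749, -0.0]
wrist_force: [-1.1, -0.4, -1.4]
width: 0.638
```

Call:
apply_moves(commands=[[[0, 0, 0.8], [0, 0, 0]], [[0, 0, 0.4], [0, 0, 0]], [[0, 0, 0.3], [0, 0, 0]], [[0, 0, 0.2], [0, 0, 0]], [[0, 0, 0], [0, 0, 0]]])

```text
t: 8.3
tool_pos: [0.6086, 0.1248, 0.064]
ee_rot: [-0.0, 0.662, 0.749, -0.0]
wrist_force: [-0.0, -0.2, -1.2]
width: 0.638
```

Call:
apply_moves(commands=[[[-0.1, 0, 0.4], [0, 0, 0]], [[0, 0, 0.3], [0, 0, 0]], [[0, 0, 0.2], [0, 0, 0]], [[0, 0, 0], [0, 0, 0]], [[0, 0, 0], [0, 0, 0]]])

```text
t: 8.8
tool_pos: [0.6089, 0.1238, 0.0551]
ee_rot: [-0.0, 0.662, 0.749, -0.0]
wrist_force: [0.1, -0.4, -1.9]
width: 0.641
```

Call:
apply_moves(commands=[[[0, 0, 0.2], [0, 0, 0]], [[0, 0, 0.2], [0, 0, 0]], [[0, 0, 0], [0, 0, 0]]])

```text
t: 9.1
tool_pos: [0.609, 0.1238, 0.0512]
ee_rot: [-0.0, 0.662, 0.749, 0.0]
wrist_force: [-0.9, -1.3, -0.0]
width: 0.64
```

```bash
python3 -c "
from h import *
print(r.state()['width'],r.state()['tool_pos'],r.state()['wrist_force'])
p=shot('side','s3.png');q=shot('top','t3.png')
for m in marks(p,'mould1'):print(*m)
a=cv2.imread('pics/s3.png')[130:230,240:420];cv2.imwrite('pics/s3c.png',cv2.resize(a,None,fx=4,fy=4))"
```

```text
0.6399466611671694 [0.60897704 0.12381414 0.05115824] [-0.85645328 -1.31289786 -0.02676346]
[0.6061 0.1265 0.0313] 0.88 [330. 195.]
[ 0.3319 -0.1175 -0.0019] 0.87 [223. 265.]
[ 0.4462 -0.1946 -0.005 ] 0.84 [273. 286.]
[ 0.3221 -0.3665 -0.0042] 0.84 [200. 357.]
[ 0.4715 -0.2825 -0.002 ] 0.81 [285. 315.]
[ 0.4369 -0.3876 -0.0017] 0.63 [266. 362.]
```

View pics/s3c.png

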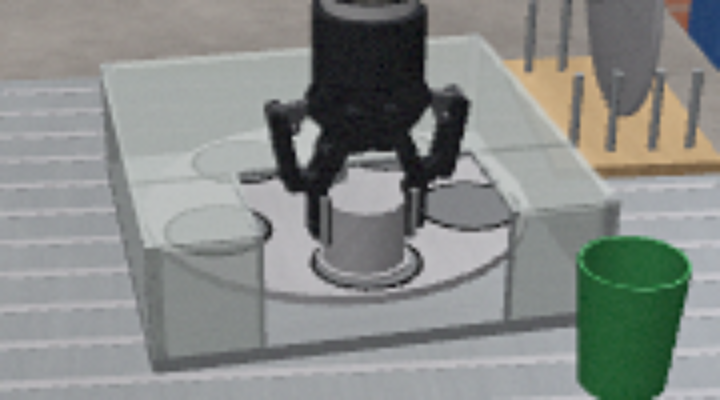

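Call:
apply_moves(commands=[[[0, 0, 0.1], [0, 0, 0]], [[0, 0, 0.1], [0, 0, 0]], [[0, 0, 0], [0, 0, 0]]])

```text
t: 9.55
tool_pos: [0.6099, 0.124, 0.051]
ee_rot: [0.001, 0.662, 0.749, 0.001]
wrist_force: [-1.8, 0.2, 6.6]
width: 0.647
```

Call:
apply_moves(commands=[[[0, 0, 0], [0, 0, 0]], [[0, 0, 0], [0, 0, 0]], [[0, 0, 0], [0, 0, 0]], [[0, 0, 0], [0, 0, 0]], [[0, 0, 0], [0, 0, 0]]], grip=20)

```text
t: 10.05
tool_pos: [0.6088, 0.1237, 0.049]
ee_rot: [-0.0, 0.662, 0.749, -0.0]
wrist_force: [0.1, -0.1, -0.4]
width: 0.925
```

Call:
apply_moves(commands=[[[0, 0, -2.0], [0, 0, 0]], [[0, 0, -4.0], [0, 0, 0]], [[0, 0, -5.0], [0, 0, 0]], [[0, 0, -3.0], [0, 0, 0]], [[0, 0, 0], [0, 0, 0]]])

```text
t: 10.55
tool_pos: [0.6131, 0.1244, 0.1963]
ee_rot: [0.004, 0.662, 0.749, 0.005]
wrist_force: [1.1, -0.4, -1.5]
width: 0.92
```

```bash
python3 -c "
from h import *
p=shot('side','s4.png');q=shot('top','t4.png')
for n in (p,q):
  for l in ('mould1','crank_knob','cover'):
    for m in marks(n,l):print(l,*m)
a=np.vstack([cv2.imread('pics/s4.png')[130:230,240:420],cv2.imread('pics/t4.png')[130:230,170:350]]);cv2.imwrite('pics/s4c.png',cv2.resize(a,None,fx=3,fy=3))"
```

```text
mould1 [0.6067 0.1219 0.0311] 0.85 [331. 196.]
mould1 [ 0.3211 -0.365  -0.0037] 0.8 [199. 356.]
mould1 [ 0.4367 -0.3895 -0.0025] 0.71 [266. 363.]
mould1 [ 0.3326 -0.1173 -0.0045] 0.63 [223. 265.]
mould1 [ 0.4676 -0.2866 -0.0017] 0.62 [283. 316.]
mould1 [ 0.446  -0.1926 -0.0052] 0.6 [273. 285.]
mould1 [0.5056 0.1802 0.0294] 0.51 [294. 188.]
crank_knob [0.6263 0.1917 0.13  ] 0.95 [335. 153.]
cover [ 0.6416 -0.2632 -0.0033] 0.79 [370. 302.]
mould1 [ 0.3197 -0.3646 -0.0023] 0.91 [446. 303.]
mould1 [ 0.3336 -0.1158  0.0034] 0.76 [348. 295.]
mould1 [ 0.4719 -0.2831  0.0012] 0.67 [414. 242.]
mould1 [ 0.4361 -0.3877 -0.0005] 0.66 [455. 257.]
mould1 [ 0.4488 -0.1947 -0.0046] 0.59 [379. 250.]
mould1 [0.6122 0.1265 0.0351] 0.57 [254. 182.]
crank_knob [0.6234 0.1943 0.1376] 0.94 [217. 170.]
cover [ 0.6432 -0.2576  0.002 ] 0.84 [404. 176.]
```

View pics/s4c.png

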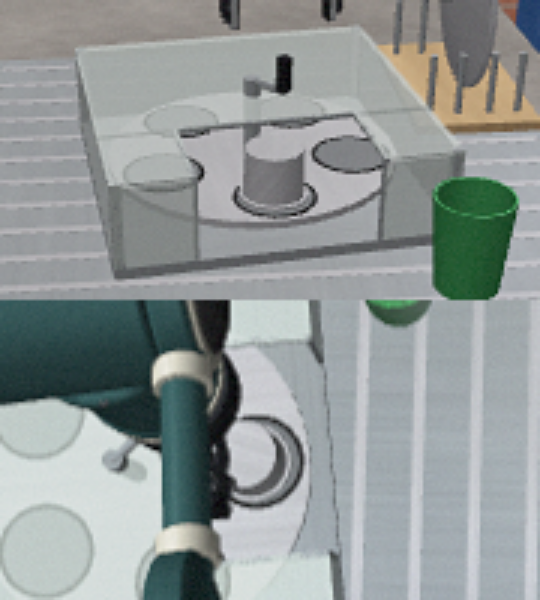

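Mould 1 sits centred on its pad. Next I turn the crank clockwise with the fingers loosely caged round the knob.

```bash
cat >> h.py <<'E'
AX=np.array([.5961,.2237]); KY=1.70
def knob(k,f=0): # after k clockwise clicks, f fraction of next
    a=KY+np.pi+.6283-(k+f)*1.25664
    return AX+.04*np.array([np.cos(a),np.sin(a)])
def arc(k,psi,n=10,z=.118,p0=None,over=0):
    p=np.r_[knob(k),z] if p0 is None else p0
    c,s_=np.cos(psi),np.sin(psi)
    for i in range(1,n+1):
        q=np.r_[knob(k,(1+over)*i/n),z]; d=(q-p)*100
        print([[round(d[0]*c+d[1]*s_,2),round(d[0]*s_-d[1]*c,2),round(-d[2],2)],[0,0,0]]); p=q
E
python3 -c "
from h import *
print(knob(0),r.state()['tool_pos'],yaw())
plan(np.r_[knob(0),.165],1.70); arc(0,1.70)"
```

```text
[0.62358439 0.19463786] [0.60783108 0.12359483 0.18721755] 1.6937962739697743
yaw 1.694 n 2
[[3.43, 1.22, 1.11], [0, 0, np.float64(-0.003)]]
[[3.42, 1.23, 1.11], [0, 0, np.float64(-0.003)]]
[[np.float64(-0.27), np.float64(-0.42), np.float64(-0.0)], [0, 0, 0]]
[[np.float64(-0.21), np.float64(-0.45), np.float64(-0.0)], [0, 0, 0]]
[[np.float64(-0.16), np.float64(-0.48), np.float64(-0.0)], [0, 0, 0]]
[[np.float64(-0.09), np.float64(-0.49), np.float64(-0.0)], [0, 0, 0]]
[[np.float64(-0.03), np.float64(-0.5), np.float64(-0.0)], [0, 0, 0]]
[[np.float64(0.03), np.float64(-0.5), np.float64(-0.0)], [0, 0, 0]]
[[np.float64(0.09), np.float64(-0.49), np.float64(-0.0)], [0, 0, 0]]
[[np.float64(0.16), np.float64(-0.48), np.float64(-0.0)], [0, 0, 0]]
[[np.float64(0.21), np.float64(-0.45), np.float64(-0.0)], [0, 0, 0]]
[[np.float64(0.27), np.float64(-0.42), np.float64(-0.0)], [0, 0, 0]]
```

Call:
apply_moves(commands=[[[3.4, 1.2, 1.0], [0, 0, 0]], [[3.4, 1.2, 1.0], [0, 0, 0]], [[0, 0, 0], [0, 0, 0]], [[0, 0, 0], [0, 0, 0]], [[0, 0, 0], [0, 0, 0]]], grip=150)

```text
t: 11.45
tool_pos: [0.6241, 0.1936, 0.1688]
ee_rot: [-0.0, 0.662, 0.749, -0.001]
wrist_force: [0.3, 0.0, -0.5]
width: 0.412
```

```bash
python3 -c "
from h import *
print(r.state()['tool_pos'],yaw(),r.state()['width'])
plan(np.r_[knob(0),.118],1.70)
p=shot('side','s5.png')
for m in marks(p,'crank_knob'): print(*m)
a=cv2.imread('pics/s5.png')[100:230,240:420];cv2.imwrite('pics/s5c.png',cv2.resize(a,None,fx=3,fy=3))"
```

```text
[0.62414214 0.19356439 0.1688482 ] 1.6937846162429202 0.4123335917857611
yaw 1.694 n 2
[[0.06, -0.02, 2.54], [0, 0, np.float64(-0.003)]]
[[0.06, -0.02, 2.54], [0, 0, np.float64(-0.003)]]
[0.6239 0.1911 0.131 ] 0.77 [334. 153.]
```

View pics/s5c.png

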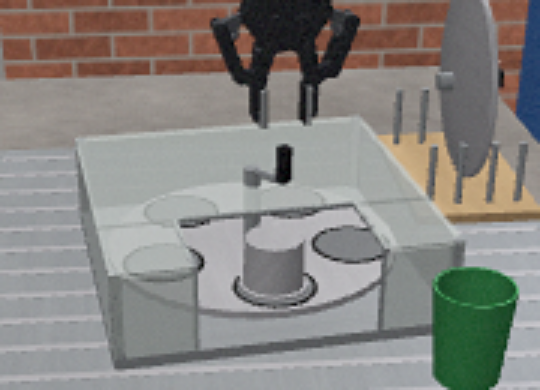

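Call:
apply_moves(commands=[[[0.1, 0, 2.5], [0, 0, 0]], [[0, 0, 1.5], [0, 0, 0]], [[0, 0, 1.0], [0, 0, 0]], [[0, 0, 0], [0, 0, 0]], [[0, 0, 0], [0, 0, 0]]])

```text
t: 12.05
tool_pos: [0.6243, 0.195, 0.1193]
ee_rot: [-0.0, 0.662, 0.749, -0.0]
wrist_force: [-0.6, 0.7, -0.1]
width: 0.409
```

Call:
apply_moves(commands=[[[0, 0, 0], [0, 0, 0]], [[-0.3, -0.4, 0], [0, 0, 0]], [[-0.2, -0.5, 0], [0, 0, 0]], [[-0.2, -0.5, 0], [0, 0, 0]], [[-0.1, -0.5, 0], [0, 0, 0]]], grip=180)

```text
t: 12.55
tool_pos: [0.6116, 0.1836, 0.1209]
ee_rot: [0.005, 0.662, 0.749, 0.004]
wrist_force: [13.6, -4.5, -5.5]
width: 0.296
```

Call:
apply_moves(commands=[[[0, -0.5, 0], [0, 0, 0]], [[0, -0.5, 0], [0, 0, 0]], [[0.1, -0.5, 0], [0, 0, 0]], [[0.2, -0.5, 0], [0, 0, 0]], [[0.2, -0.4, 0], [0, 0, 0]]])

```text
t: 13.05
tool_pos: [0.5838, 0.1864, 0.1211]
ee_rot: [0.002, 0.662, 0.749, 0.002]
wrist_force: [3.5, -0.8, 1.2]
width: 0.296
```

Call:
apply_moves(commands=[[[0.2, -0.4, 0], [0, 0, 0]], [[0, 0, 0], [0, 0, 0]], [[0, 0, 0], [0, 0, 0]]])

```text
t: 13.35
tool_pos: [0.5768, 0.1887, 0.1189]
ee_rot: [-0.001, 0.662, 0.749, -0.001]
wrist_force: [-0.3, -0.2, 0.5]
width: 0.296
```

```bash
python3 -c "
from h import *
print(r.state()['tool_pos'],knob(1),r.state()['width'])
plan(np.r_[knob(1),.118],1.70)
p=shot('side','s6.png')
for m in marks(p,'crank_knob')+marks(p,'place0'): print(*m)
a=cv2.imread('pics/s6.png')[100:230,240:420];cv2.imwrite('pics/s6c.png',cv2.resize(a,None,fx=3,fy=3))"
```

```text
[0.57675897 0.18865669 0.11889426] [0.5769533  0.18858015] 0.29648031522112367
yaw 1.694 n 1
[[-0.01, 0.02, 0.09], [0, 0, np.float64(-0.006)]]
[0.5782 0.1848 0.1334] 0.62 [319. 154.]
[ 0.449  -0.1916 -0.0041] 0.53 [274. 284.]
[ 6.432e-01 -2.601e-01  2.000e-04] 0.4 [370. 300.]
[0.6952 0.2038 0.032 ] 0.82 [357. 181.]
[0.6436 0.3058 0.036 ] 0.82 [335. 166.]
[0.5263 0.2993 0.0309] 0.82 [299. 170.]
[0.6085 0.1222 0.0356] 0.8 [331. 194.]
[0.504  0.1787 0.0363] 0.69 [293. 186.]
[ 0.605   0.2225 -0.002 ] 0.29 [326. 190.]
```

View pics/s6c.png

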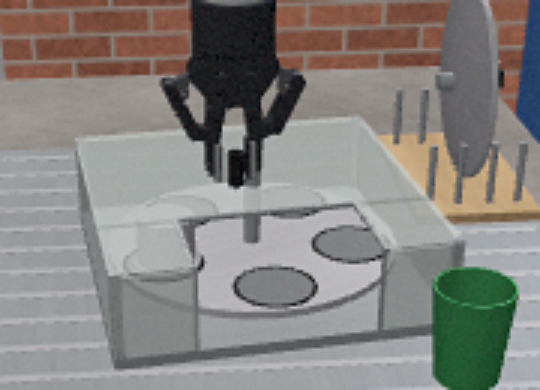

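Call:
apply_moves(commands=[[[0, 0, -2.0], [0, 0, 0]], [[0, 0, -3.0], [0, 0, 0]], [[0, 0, -2.0], [0, 0, 0]]])

```text
t: 13.8
tool_pos: [0.5781, 0.1887, 0.1906]
ee_rot: [0.0, 0.662, 0.749, 0.0]
wrist_force: [-0.4, 0.0, -0.3]
width: 0.293
```

```bash
python3 -c "
from h import *
print(r.state()['tool_pos'])
plan([.4475,-.1935,.15],1.70)"
```

```text
[0.57808675 0.1886633  0.19058803]
yaw 1.694 n 10
[[-3.63, -1.77, 0.41], [0, 0, np.float64(-0.001)]]
[[-3.63, -1.77, 0.41], [0, 0, np.float64(-0.001)]]
[[-3.63, -1.77, 0.41], [0, 0, np.float64(-0.001)]]
[[-3.63, -1.77, 0.41], [0, 0, np.float64(-0.001)]]
[[-3.63, -1.77, 0.41], [0, 0, np.float64(-0.001)]]
[[-3.63, -1.78, 0.41], [0, 0, np.float64(-0.001)]]
[[-3.63, -1.78, 0.41], [0, 0, np.float64(-0.001)]]
[[-3.62, -1.78, 0.41], [0, 0, np.float64(-0.001)]]
[[-3.62, -1.78, 0.41], [0, 0, np.float64(-0.001)]]
[[-3.62, -1.79, 0.41], [0, 0, np.float64(-0.001)]]
```

Call:
apply_moves(commands=[[[-3.6, -1.8, 0.4], [0, 0, 0]], [[-3.6, -1.8, 0.4], [0, 0, 0]], [[-3.6, -1.8, 0.4], [0, 0, 0]], [[-3.6, -1.8, 0.4], [0, 0, 0]], [[-3.6, -1.8, 0.4], [0, 0, 0]]], grip=0)

```text
t: 14.3
tool_pos: [0.5097, -0.0024, 0.169]
ee_rot: [-0.0, 0.662, 0.749, -0.0]
wrist_force: [0.4, -0.7, 0.5]
width: 1.002
```

Call:
apply_moves(commands=[[[-3.6, -1.8, 0.4], [0, 0, 0]], [[-3.6, -1.8, 0.4], [0, 0, 0]], [[-3.6, -1.8, 0.4], [0, 0, 0]], [[-3.6, -1.8, 0.4], [0, 0, 0]], [[-3.6, -1.8, 0.4], [0, 0, 0]]])

```text
t: 14.8
tool_pos: [0.4425, -0.1922, 0.1491]
ee_rot: [-0.0, 0.662, 0.749, 0.0]
wrist_force: [0.4, 0.1, 0.2]
width: 1.001
```

Call:
apply_moves(commands=[[[0, 0, 0], [0, 0, 0]], [[0, 0, 0], [0, 0, 0]]])

```text
t: 15.0
tool_pos: [0.4428, -0.1914, 0.149]
ee_rot: [-0.0, 0.663, 0.748, 0.0]
wrist_force: [0.2, -0.1, -0.4]
width: 0.997
```

```bash
python3 -c "
from h import *
print(r.state()['tool_pos'])
plan([.4475,-.1935,.014],1.70)"
```

```text
[ 0.44284176 -0.19138042  0.14901928]
yaw 1.691 n 4
[[-0.07, 0.11, 3.38], [0, 0, np.float64(-0.002)]]
[[-0.07, 0.11, 3.38], [0, 0, np.float64(-0.002)]]
[[-0.07, 0.11, 3.38], [0, 0, np.float64(-0.002)]]
[[-0.07, 0.11, 3.38], [0, 0, np.float64(-0.002)]]
```

Call:
apply_moves(commands=[[[-0.3, 0.4, 4.5], [0, 0, 0]], [[0, 0, 4.5], [0, 0, 0]], [[0, 0, 3.0], [0, 0, 0]], [[0, 0, 1.3], [0, 0, 0]], [[0, 0, 0], [0, 0, 0]]])

```text
t: 15.5
tool_pos: [0.4465, -0.1915, 0.0145]
ee_rot: [-0.002, 0.662, 0.75, -0.0]
wrist_force: [-0.4, 0.3, -0.3]
width: 1.001
```

Call:
apply_moves(commands=[[[0, 0, 0], [0, 0, 0]], [[0, 0, 0], [0, 0, 0]], [[0, 0, 0], [0, 0, 0]], [[0, 0, 0], [0, 0, 0]], [[0, 0, 0], [0, 0, 0]]], grip=255)

```text
t: 16.0
tool_pos: [0.4502, -0.1944, 0.0191]
ee_rot: [0.003, 0.662, 0.749, 0.001]
wrist_force: [0.8, 1.1, 5.6]
width: 0.638
```

Call:
apply_moves(commands=[[[0, 0, -2.0], [0, 0, 0]], [[0, 0, -4.0], [0, 0, 0]], [[0, 0, -4.5], [0, 0, 0]], [[0, 0, -3.0], [0, 0, 0]], [[0, 0, 0], [0, 0, 0]]])

```text
t: 16.5
tool_pos: [0.4519, -0.1955, 0.1583]
ee_rot: [0.006, 0.662, 0.749, 0.002]
wrist_force: [1.5, 0.8, -0.2]
width: 0.636
```

```bash
python3 -c "
from h import *
print(r.state()['tool_pos'],r.state()['width'])
plan([.609,.1235,.155],1.70)
p=shot('side','s7.png')
for m in marks(p,'mould1'): print(*m)
"
```

```text
[ 0.4519223  -0.19554254  0.15829682] 0.6362304656499566
yaw 1.694 n 8
[[3.72, 2.44, 0.04], [0, 0, np.float64(-0.001)]]
[[3.72, 2.44, 0.04], [0, 0, np.float64(-0.001)]]
[[3.71, 2.44, 0.04], [0, 0, np.float64(-0.001)]]
[[3.71, 2.45, 0.04], [0, 0, np.float64(-0.001)]]
[[3.71, 2.45, 0.04], [0, 0, np.float64(-0.001)]]
[[3.71, 2.45, 0.04], [0, 0, np.float64(-0.001)]]
[[3.71, 2.46, 0.04], [0, 0, np.float64(-0.001)]]
[[3.7, 2.46, 0.04], [0, 0, np.float64(-0.001)]]
[ 0.4506 -0.1961  0.1371] 0.96 [271. 231.]
[ 0.4699 -0.2841 -0.0027] 0.93 [284. 315.]
[ 0.319  -0.3649 -0.0029] 0.85 [198. 356.]
[ 0.3304 -0.12   -0.0023] 0.75 [222. 265.]
[ 4.358e-01 -3.872e-01  4.000e-04] 0.67 [265. 361.]
[0.6452 0.3073 0.0339] 0.65 [336. 167.]
[0.5084 0.1811 0.0305] 0.43 [295. 188.]
```

Call:
apply_moves(commands=[[[1.5, 1.0, 0], [0, 0, 0]], [[3.0, 2.0, 0], [0, 0, 0]], [[4.0, 2.6, 0], [0, 0, 0]], [[4.0, 2.6, 0], [0, 0, 0]], [[4.0, 2.6, 0], [0, 0, 0]]])

```text
t: 17.1
tool_pos: [0.5335, -0.0148, 0.1491]
ee_rot: [-0.001, 0.663, 0.749, -0.001]
wrist_force: [1.1, -1.5, -0.5]
width: 0.639
```

Call:
apply_moves(commands=[[[4.0, 2.6, 0], [0, 0, 0]], [[4.0, 2.6, 0], [0, 0, 0]], [[3.2, 2.2, 0], [0, 0, 0]], [[1.5, 1.0, 0], [0, 0, 0]], [[0.5, 0.7, 0], [0, 0, 0]]])

```text
t: 17.6
tool_pos: [0.6077, 0.1271, 0.1491]
ee_rot: [-0.001, 0.661, 0.75, -0.001]
wrist_force: [-0.9, -1.1, -1.2]
width: 0.636
```

Call:
apply_moves(commands=[[[0, 0, 0], [0, 0, 0]], [[0, 0, 0], [0, 0, 0]], [[0, 0, 0], [0, 0, 0]]])

```text
t: 17.9
tool_pos: [0.608, 0.1241, 0.151]
ee_rot: [-0.0, 0.663, 0.749, -0.001]
wrist_force: [0.0, 1.2, -1.3]
width: 0.634
```

```bash
python3 -c "
from h import *
print(r.state()['tool_pos'],r.state()['width'])
plan([.609,.1235,.055],1.70)
p=shot('side','s8.png')
for m in marks(p,'mould1'): print(*m)
"
```

```text
[0.60798481 0.12414789 0.15096131] 0.6341801090764919
yaw 1.692 n 3
[[-0.03, 0.03, 3.2], [0, 0, np.float64(-0.003)]]
[[-0.03, 0.03, 3.2], [0, 0, np.float64(-0.003)]]
[[-0.03, 0.03, 3.2], [0, 0, np.float64(-0.003)]]
[0.6037 0.13   0.1281] 0.95 [330. 163.]
[ 4.362e-01 -3.876e-01  4.000e-04] 0.77 [265. 361.]
[ 0.3308 -0.1143 -0.0032] 0.77 [222. 264.]
[ 0.4698 -0.2853 -0.0026] 0.7 [284. 316.]
[ 0.3211 -0.3668 -0.0022] 0.66 [199. 357.]
[0.5079 0.1795 0.0304] 0.62 [295. 188.]
```

Call:
apply_moves(commands=[[[-0.1, 0.1, 2.5], [0, 0, 0]], [[0, 0, 3.0], [0, 0, 0]], [[0, 0, 2.0], [0, 0, 0]], [[0, 0, 0.8], [0, 0, 0]], [[0, 0, 0.3], [0, 0, 0]]])

```text
t: 18.5
tool_pos: [0.609, 0.1243, 0.0644]
ee_rot: [-0.001, 0.663, 0.749, -0.001]
wrist_force: [0.5, -0.0, -0.4]
width: 0.635
```

Call:
apply_moves(commands=[[[0, 0, 0.2], [0, 0, 0]], [[0, 0, 0.2], [0, 0, 0]], [[0, 0, 0.1], [0, 0, 0]], [[0, 0, 0], [0, 0, 0]], [[0, 0, 0], [0, 0, 0]]])

```text
t: 19.0
tool_pos: [0.6102, 0.125, 0.0608]
ee_rot: [0.0, 0.662, 0.749, 0.0]
wrist_force: [0.3, 0.2, -2.0]
width: 0.632
```

```bash
python3 -c "
from h import *
print(r.state()['tool_pos'],r.state()['width'],r.state()['wrist_force'])
p=shot('side','s9.png')
for m in marks(p,'mould1')[:4]: print(*m)
a=cv2.imread('pics/s9.png')[130:230,240:420];cv2.imwrite('pics/s9c.png',cv2.resize(a,None,fx=4,fy=4))"
```

```text
[0.61016196 0.12501656 0.06079998] 0.6318331019631425 [ 0.34673465  0.18374006 -2.00811494]
[ 0.3327 -0.1196 -0.0029] 0.95 [223. 266.]
[0.6092 0.1287 0.0367] 0.91 [331. 193.]
[ 0.3225 -0.3655 -0.0022] 0.91 [200. 356.]
[ 4.685e-01 -2.850e-01  2.000e-04] 0.71 [284. 315.]
```

View pics/s9c.png

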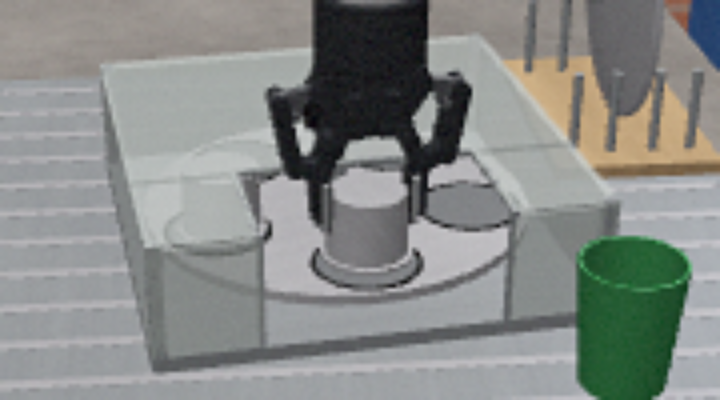

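Call:
apply_moves(commands=[[[-0.3, -0.1, 0.2], [0, 0, 0]], [[0, 0, 0.2], [0, 0, 0]], [[0, 0, 0.1], [0, 0, 0]], [[0, 0, 0], [0, 0, 0]]])

```text
t: 19.5
tool_pos: [0.6089, 0.1217, 0.0548]
ee_rot: [-0.0, 0.662, 0.749, -0.0]
wrist_force: [0.3, -0.3, -1.1]
width: 0.633
```

Call:
apply_moves(commands=[[[0, 0, 0.2], [0, 0, 0]], [[0, 0, 0.1], [0, 0, 0]], [[0, 0, 0], [0, 0, 0]]])

```text
t: 19.8
tool_pos: [0.6104, 0.1221, 0.0541]
ee_rot: [0.001, 0.662, 0.749, 0.001]
wrist_force: [-2.4, 0.4, 6.3]
width: 0.631
```

Contact is made at 6 N, so I release, back off and check.

Call:
apply_moves(commands=[[[0, 0, 0], [0, 0, 0]], [[0, 0, 0], [0, 0, 0]], [[0, 0, 0], [0, 0, 0]], [[0, 0, 0], [0, 0, 0]], [[0, 0, 0], [0, 0, 0]]], grip=20)

```text
t: 20.3
tool_pos: [0.6091, 0.1218, 0.0521]
ee_rot: [-0.0, 0.662, 0.749, -0.0]
wrist_force: [-0.2, 0.2, -0.0]
width: 0.923
```

Call:
apply_moves(commands=[[[0, 0, -2.0], [0, 0, 0]], [[0, 0, -4.0], [0, 0, 0]], [[0, 0, -4.0], [0, 0, 0]], [[0, 0, -3.0], [0, 0, 0]], [[0, 0, 0], [0, 0, 0]]])

```text
t: 20.8
tool_pos: [0.6131, 0.1224, 0.1888]
ee_rot: [0.003, 0.662, 0.749, 0.004]
wrist_force: [1.2, -0.0, 0.1]
width: 0.92
```

```bash
python3 -c "
from h import *
print(r.state()['tool_pos'],knob(1),knob(2))
p=shot('side','s10.png');q=shot('top')
for m in marks(p,'mould1')+marks(p,'cover')+marks(q,'cover')+marks(p,'crank_knob'): print(*m)
plan(np.r_[knob(1),.185],1.70-1.2566)
a=cv2.imread('pics/s10.png')[130:230,240:420];cv2.imwrite('pics/s10c.png',cv2.resize(a,None,fx=4,fy=4))"
```

```text
[0.61307826 0.12243833 0.18880896] [0.5769533  0.18858015] [0.5567824  0.23105707]
[ 0.3324 -0.1191 -0.0057] 0.93 [223. 266.]
[ 0.474  -0.2871 -0.    ] 0.73 [286. 315.]
[0.6087 0.1248 0.0323] 0.71 [331. 195.]
[ 0.3224 -0.3669 -0.0036] 0.67 [200. 357.]
[ 0.4362 -0.3877 -0.0017] 0.57 [265. 362.]
[0.5085 0.1797 0.0303] 0.37 [295. 188.]
[ 0.6441 -0.2648 -0.0047] 0.88 [371. 303.]
[0.504  0.1797 0.0318] 0.7 [293. 188.]
[0.6091 0.1237 0.0328] 0.19 [331. 195.]
[ 6.443e-01 -2.598e-01  6.000e-04] 0.69 [405. 175.]
[0.5796 0.1858 0.1315] 0.72 [319. 154.]
[ 0.6014  0.2236 -0.0007] 0.5 [325. 189.]
yaw 1.694 n 9
[[0.78, -0.25, -0.06], [0, 0, np.float64(0.139)]]
[[0.74, -0.35, -0.06], [0, 0, np.float64(0.139)]]
[[0.68, -0.45, -0.06], [0, 0, np.float64(0.139)]]
[[0.61, -0.54, -0.06], [0, 0, np.float64(0.139)]]
[[0.53, -0.62, -0.06], [0, 0, np.float64(0.139)]]
[[0.44, -0.69, -0.06], [0, 0, np.float64(0.139)]]
[[0.34, -0.75, -0.06], [0, 0, np.float64(0.139)]]
[[0.23, -0.79, -0.06], [0, 0, np.float64(0.139)]]
[[0.12, -0.81, -0.06], [0, 0, np.float64(0.139)]]
```

View pics/s10c.png

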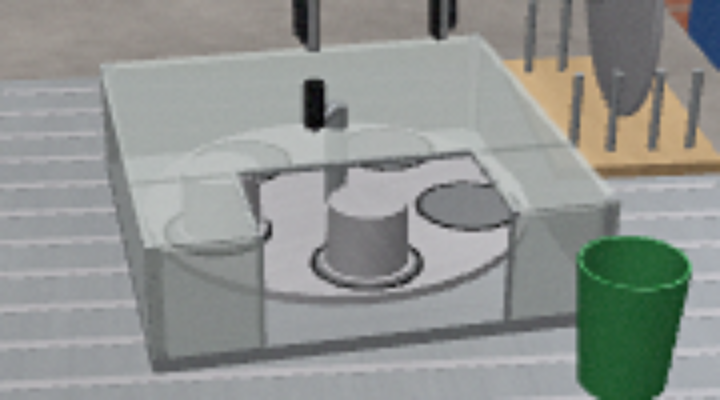

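Call:
apply_moves(commands=[[[0.8, -0.2, 0], [0, 0, 0.139]], [[0.7, -0.4, 0], [0, 0, 0.139]], [[0.7, -0.4, 0], [0, 0, 0.139]], [[0.6, -0.5, 0], [0, 0, 0.139]], [[0.5, -0.6, 0], [0, 0, 0.139]]], grip=150)

```text
t: 21.6
tool_pos: [0.592, 0.1584, 0.1804]
ee_rot: [-0.0, 0.879, 0.476, -0.001]
wrist_force: [0.1, -1.1, -0.1]
width: 0.414
```

Call:
apply_moves(commands=[[[0.4, -0.7, 0], [0, 0, 0.139]], [[0.3, -0.7, 0], [0, 0, 0.139]], [[0.2, -0.8, 0], [0, 0, 0.139]], [[0.1, -0.8, 0], [0, 0, 0.139]], [[0, 0, 0], [0, 0, 0]]])

```text
t: 22.1
tool_pos: [0.5774, 0.1874, 0.1806]
ee_rot: [-0.0, 0.976, 0.22, -0.001]
wrist_force: [-0.5, 0.5, 0.1]
width: 0.414
```

Call:
apply_moves(commands=[[[0, 0, 0], [0, 0, 0]], [[0, 0, 0], [0, 0, 0]]])

```text
t: 22.3
tool_pos: [0.5785, 0.1865, 0.1816]
ee_rot: [0.0, 0.975, 0.221, -0.001]
wrist_force: [-0.0, -0.5, -0.1]
width: 0.412
```

```bash
python3 -c "
from h import *
print(r.state()['tool_pos'],r.state()['width'])
plan(np.r_[knob(1),.119],1.70-1.2566)
p=shot('side','s11.png')
a=cv2.imread('pics/s11.png')[100:230,240:420];cv2.imwrite('pics/s11c.png',cv2.resize(a,None,fx=3,fy=3))"
```

```text
[0.57852778 0.18649038 0.18160471] 0.41196890073984815
yaw 0.445 n 2
[[-0.03, -0.13, 3.13], [0, 0, np.float64(0.001)]]
[[-0.03, -0.13, 3.13], [0, 0, np.float64(0.001)]]
```

View pics/s11c.png

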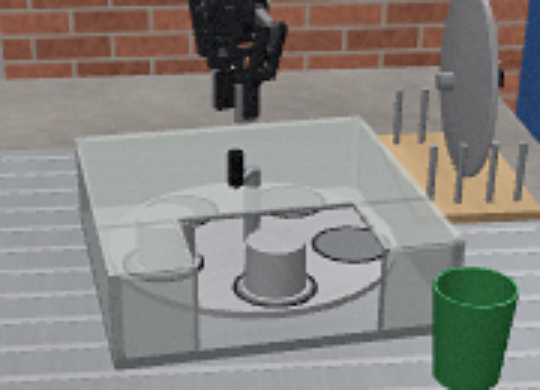

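Call:
apply_moves(commands=[[[-0.1, -0.3, 3.0], [0, 0, 0]], [[0, 0, 2.2], [0, 0, 0]], [[0, 0, 1.0], [0, 0, 0]], [[0, 0, 0], [0, 0, 0]], [[0, 0, 0], [0, 0, 0]]])

```text
t: 22.85
tool_pos: [0.5771, 0.1891, 0.1209]
ee_rot: [0.0, 0.976, 0.22, 0.0]
wrist_force: [0.5, -0.4, 0.6]
width: 0.411
```

Call:
apply_moves(commands=[[[0, 0, 0], [0, 0, 0]], [[-0.3, -0.4, 0], [0, 0, 0]], [[-0.2, -0.5, 0], [0, 0, 0]], [[-0.2, -0.5, 0], [0, 0, 0]], [[-0.1, -0.5, 0], [0, 0, 0]]], grip=180)

```text
t: 23.35
tool_pos: [0.5616, 0.199, 0.1218]
ee_rot: [0.004, 0.975, 0.22, -0.0]
wrist_force: [-0.5, -14.4, 4.7]
width: 0.294
```

Call:
apply_moves(commands=[[[0, -0.5, 0], [0, 0, 0]], [[0, -0.5, 0], [0, 0, 0]], [[0.1, -0.5, 0], [0, 0, 0]], [[0.2, -0.5, 0], [0, 0, 0]], [[0.2, -0.4, 0], [0, 0, 0]]])

```text
t: 23.85
tool_pos: [0.5551, 0.2264, 0.1209]
ee_rot: [0.0, 0.976, 0.22, 0.0]
wrist_force: [0.1, -1.6, -0.1]
width: 0.293
```

Call:
apply_moves(commands=[[[0.2, -0.4, 0], [0, 0, 0]], [[0, 0, 0], [0, 0, 0]], [[0, 0, 0], [0, 0, 0]]])

```text
t: 24.15
tool_pos: [0.5557, 0.2319, 0.1206]
ee_rot: [-0.0, 0.976, 0.22, 0.0]
wrist_force: [-0.4, 0.2, 0.0]
width: 0.296
```

```bash
python3 -c "
from h import *
print(r.state()['tool_pos'],knob(2),r.state()['width'])
p=shot('side','s12.png')
for m in marks(p,'crank_knob')+marks(p,'place0'): print(*m)
a=cv2.imread('pics/s12.png')[100:230,240:420];cv2.imwrite('pics/s12c.png',cv2.resize(a,None,fx=3,fy=3))"
```

```text
[0.55567975 0.23186265 0.12063141] [0.5567824  0.23105707] 0.29595023916120183
[0.5587 0.2266 0.1329] 0.63 [311. 149.]
[0.6467 0.3133 0.0322] 0.42 [336. 166.]
[0.502  0.1812 0.0356] 0.84 [293. 186.]
[0.6095 0.125  0.029 ] 0.75 [331. 196.]
[0.5276 0.2896 0.0347] 0.68 [300. 170.]
[0.6123 0.1164 0.0913] 0.67 [333. 177.]
[0.6452 0.3096 0.0328] 0.66 [336. 167.]
[0.6958 0.1998 0.034 ] 0.6 [357. 181.]
[ 0.6018  0.2208 -0.0015] 0.29 [325. 190.]
```

View pics/s12c.png

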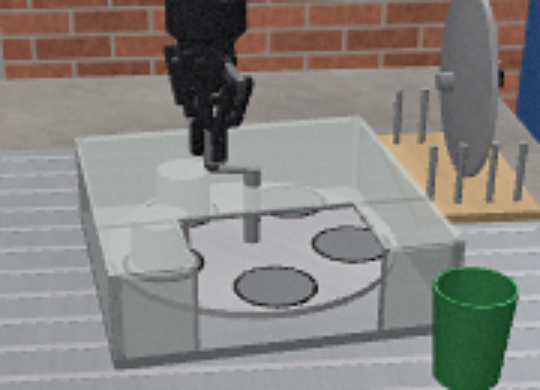

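Two moulds are stowed. Next is mould C at (0.470, -0.2855).

Call:
apply_moves(commands=[[[0, 0, -2.0], [0, 0, 0]], [[0, 0, -3.0], [0, 0, 0]], [[0, 0, -2.0], [0, 0, 0]]])

```text
t: 24.6
tool_pos: [0.556, 0.2314, 0.192]
ee_rot: [-0.0, 0.976, 0.22, 0.001]
wrist_force: [0.4, 0.4, 1.0]
width: 0.292
```

```bash
python3 -c "
from h import *
print(r.state()['tool_pos'])
plan([.470,-.2855,.15],1.70)"
```

```text
[0.55602742 0.23136853 0.19200328]
yaw 0.443 n 12
[[-2.49, 3.59, 0.35], [0, 0, np.float64(-0.105)]]
[[-2.85, 3.3, 0.35], [0, 0, np.float64(-0.105)]]
[[-3.18, 2.99, 0.35], [0, 0, np.float64(-0.105)]]
[[-3.48, 2.64, 0.35], [0, 0, np.float64(-0.105)]]
[[-3.74, 2.26, 0.35], [0, 0, np.float64(-0.105)]]
[[-3.95, 1.86, 0.35], [0, 0, np.float64(-0.105)]]
[[-4.12, 1.43, 0.35], [0, 0, np.float64(-0.105)]]
[[-4.25, 0.99, 0.35], [0, 0, np.float64(-0.105)]]
[[-4.33, 0.54, 0.35], [0, 0, np.float64(-0.105)]]
[[-4.37, 0.09, 0.35], [0, 0, np.float64(-0.105)]]
[[-4.35, -0.37, 0.35], [0, 0, np.float64(-0.105)]]
[[-4.29, -0.82, 0.35], [0, 0, np.float64(-0.105)]]
```

Call:
apply_moves(commands=[[[-2.5, 3.6, 0.3], [0, 0, -0.105]], [[-2.9, 3.3, 0.3], [0, 0, -0.105]], [[-3.2, 3.0, 0.4], [0, 0, -0.105]], [[-3.5, 2.6, 0.4], [0, 0, -0.105]], [[-3.7, 2.3, 0.4], [0, 0, -0.105]]], grip=0)

```text
t: 25.1
tool_pos: [0.5189, 0.0139, 0.1724]
ee_rot: [0.0, 0.884, 0.467, 0.0]
wrist_force: [1.0, -1.5, -0.7]
width: 0.999
```

Call:
apply_moves(commands=[[[-4.0, 1.9, 0.4], [0, 0, -0.105]], [[-4.1, 1.4, 0.4], [0, 0, -0.105]], [[-4.2, 1.0, 0.4], [0, 0, -0.105]], [[-4.3, 0.5, 0.4], [0, 0, -0.105]], [[-4.4, 0.1, 0.4], [0, 0, -0.105]]])

```text
t: 25.6
tool_pos: [0.4833, -0.2014, 0.1524]
ee_rot: [0.0, 0.733, 0.681, 0.0]
wrist_force: [0.6, -0.9, -0.2]
width: 1.001
```

Call:
apply_moves(commands=[[[-4.3, -0.4, 0.4], [0, 0, -0.105]], [[-4.3, -0.8, 0.4], [0, 0, -0.105]], [[0, 0, 0], [0, 0, 0]], [[0, 0, 0], [0, 0, 0]], [[0, 0, 0], [0, 0, 0]]])

```text
t: 26.1
tool_pos: [0.4696, -0.2847, 0.1442]
ee_rot: [-0.0, 0.659, 0.752, 0.0]
wrist_force: [-0.1, 0.1, 0.6]
width: 0.996
```

```bash
python3 -c "
from h import *
print(r.state()['tool_pos'])
plan([.470,-.2855,.016],1.70)
p=shot('side')
for m in marks(p,'mould1')+marks(p,'cover'): print(*m)
"
```

```text
[ 0.46958179 -0.28473585  0.14418755]
yaw 1.702 n 3
[[-0.03, 0.01, 4.27], [0, 0, np.float64(0.001)]]
[[-0.03, 0.01, 4.27], [0, 0, np.float64(0.001)]]
[[-0.03, 0.01, 4.27], [0, 0, np.float64(0.001)]]
[ 0.3199 -0.3635 -0.0039] 0.97 [199. 356.]
[ 0.4694 -0.2865 -0.0026] 0.95 [284. 316.]
[ 4.365e-01 -3.880e-01  1.000e-04] 0.78 [265. 361.]
[ 0.3321 -0.1178 -0.0049] 0.68 [223. 266.]
[0.5071 0.1861 0.0327] 0.53 [294. 186.]
[ 0.6442 -0.2616 -0.0032] 0.83 [371. 302.]
[0.6155 0.1159 0.0913] 0.64 [334. 178.]
[7.636e-01 1.090e-02 1.000e-04] 0.59 [394. 224.]
```

Call:
apply_moves(commands=[[[-0.1, 0, 4.5], [0, 0, 0]], [[0, 0, 4.5], [0, 0, 0]], [[0, 0, 2.8], [0, 0, 0]], [[0, 0, 1.0], [0, 0, 0]], [[0, 0, 0], [0, 0, 0]]])

```text
t: 26.75
tool_pos: [0.4689, -0.285, 0.0149]
ee_rot: [-0.002, 0.658, 0.753, -0.0]
wrist_force: [-0.8, -0.6, 0.7]
width: 1.002
```

Call:
apply_moves(commands=[[[0, 0, 0], [0, 0, 0]], [[0, 0, 0], [0, 0, 0]], [[0, 0, 0], [0, 0, 0]], [[0, 0, 0], [0, 0, 0]], [[0, 0, 0], [0, 0, 0]]], grip=255)

```text
t: 27.25
tool_pos: [0.472, -0.2879, 0.0192]
ee_rot: [0.003, 0.659, 0.752, 0.0]
wrist_force: [-0.6, 0.5, 6.1]
width: 0.637
```

Call:
apply_moves(commands=[[[0, 0, -2.0], [0, 0, 0]], [[0, 0, -4.0], [0, 0, 0]], [[0, 0, -4.5], [0, 0, 0]], [[0, 0, -3.0], [0, 0, 0]], [[0, 0, 0], [0, 0, 0]]])

```text
t: 27.75
tool_pos: [0.4735, -0.2891, 0.1584]
ee_rot: [0.006, 0.659, 0.752, 0.001]
wrist_force: [0.7, -0.7, -0.5]
width: 0.639
```

```bash
python3 -c "
from h import *
print(r.state()['tool_pos'],r.state()['width'])
plan([.609,.1235,.155],1.70,step=4.8)
p=shot('side')
for m in marks(p,'mould1'): print(*m)
"
```

```text
[ 0.47353204 -0.28909195  0.15844047] 0.6389276591527261
yaw 1.703 n 10
[[3.91, 1.89, 0.03], [0, 0, np.float64(0.0)]]
[[3.91, 1.88, 0.03], [0, 0, np.float64(0.0)]]
[[3.91, 1.88, 0.03], [0, 0, np.float64(0.0)]]
[[3.91, 1.88, 0.03], [0, 0, np.float64(0.0)]]
[[3.91, 1.88, 0.03], [0, 0, np.float64(0.0)]]
[[3.91, 1.88, 0.03], [0, 0, np.float64(0.0)]]
[[3.91, 1.88, 0.03], [0, 0, np.float64(0.0)]]
[[3.92, 1.88, 0.03], [0, 0, np.float64(0.0)]]
[[3.92, 1.88, 0.03], [0, 0, np.float64(0.0)]]
[[3.92, 1.88, 0.03], [0, 0, np.float64(0.0)]]
[ 0.323  -0.3651 -0.006 ] 0.91 [200. 357.]
[ 0.3303 -0.1184 -0.0035] 0.77 [222. 265.]
[ 0.4351 -0.3897  0.0019] 0.75 [264. 361.]
[ 0.474  -0.2836  0.1386] 0.61 [283. 257.]
```

Call:
apply_moves(commands=[[[2.0, 1.0, 0], [0, 0, 0]], [[4.0, 1.9, 0], [0, 0, 0]], [[4.5, 2.1, 0], [0, 0, 0]], [[4.5, 2.1, 0], [0, 0, 0]], [[4.5, 2.1, 0], [0, 0, 0]]])

```text
t: 28.35
tool_pos: [0.5337, -0.0791, 0.1489]
ee_rot: [-0.002, 0.659, 0.752, -0.001]
wrist_force: [1.3, -0.1, -0.6]
width: 0.632
```

Call:
apply_moves(commands=[[[4.5, 2.1, 0], [0, 0, 0]], [[4.5, 2.1, 0], [0, 0, 0]], [[4.5, 2.1, 0], [0, 0, 0]], [[3.8, 1.8, 0], [0, 0, 0]], [[2.3, 1.5, 0], [0, 0, 0]]])

```text
t: 28.85
tool_pos: [0.6031, 0.1289, 0.1485]
ee_rot: [-0.002, 0.658, 0.753, -0.001]
wrist_force: [0.1, -1.7, -2.6]
width: 0.636
```

Call:
apply_moves(commands=[[[0, 0, 0], [0, 0, 0]], [[0, 0, 0], [0, 0, 0]], [[0, 0, 0], [0, 0, 0]]])

```text
t: 29.15
tool_pos: [0.6032, 0.1248, 0.1496]
ee_rot: [-0.001, 0.659, 0.752, -0.001]
wrist_force: [-0.7, -0.4, -1.2]
width: 0.634
```

```bash
python3 -c "
from h import *
print(r.state()['tool_pos'],r.state()['width'])
plan([.609,.1225,.055],1.70)
p=shot('side')
for m in marks(p,'mould1'): print(*m)
"
```

```text
[0.60320715 0.12482251 0.14958402] 0.6335676688648976
yaw 1.702 n 3
[[-0.1, 0.18, 3.15], [0, 0, np.float64(0.001)]]
[[-0.1, 0.18, 3.15], [0, 0, np.float64(0.001)]]
[[-0.1, 0.18, 3.15], [0, 0, np.float64(0.001)]]
[ 0.3313 -0.1183 -0.0034] 0.8 [222. 265.]
[ 0.3227 -0.3662 -0.0014] 0.75 [200. 356.]
[0.6003 0.1284 0.1296] 0.55 [329. 163.]
[0.5039 0.1824 0.0307] 0.5 [293. 188.]
```

Call:
apply_moves(commands=[[[-0.2, 0.5, 2.5], [0, 0, 0]], [[0, 0, 3.0], [0, 0, 0]], [[0, 0, 2.0], [0, 0, 0]], [[0, 0, 0.8], [0, 0, 0]], [[0, 0, 0.3], [0, 0, 0]]])

```text
t: 29.75
tool_pos: [0.609, 0.1235, 0.0643]
ee_rot: [-0.001, 0.659, 0.752, -0.001]
wrist_force: [0.0, -0.4, -1.4]
width: 0.633
```

Call:
apply_moves(commands=[[[0, 0, 0.1], [0, 0, 0]], [[0, 0, 0.1], [0, 0, 0]], [[0, 0, 0.1], [0, 0, 0]], [[0, 0, 0], [0, 0, 0]], [[0, 0, 0], [0, 0, 0]]])

```text
t: 30.25
tool_pos: [0.6102, 0.1247, 0.0628]
ee_rot: [0.0, 0.659, 0.752, 0.0]
wrist_force: [-0.5, 0.0, -1.2]
width: 0.635
```

```bash
python3 -c "
from h import *
print(r.state()['tool_pos'],r.state()['width'],r.state()['wrist_force'])
plan([.609,.1225,.055],1.70)
p=shot('side','s13.png')
for m in marks(p,'mould1')[:5]: print(*m)
a=cv2.imread('pics/s13.png')[130:230,240:420];cv2.imwrite('pics/s13c.png',cv2.resize(a,None,fx=4,fy=4))"
```

```text
[0.6101737  0.12467846 0.0628409 ] 0.6351980554562564 [-0.49197597  0.0190715  -1.18461574]
yaw 1.703 n 1
[[-0.2, -0.15, 0.78], [0, 0, np.float64(0.003)]]
[ 0.438  -0.3878  0.0006] 0.88 [266. 361.]
[ 0.3212 -0.3676 -0.0025] 0.88 [199. 357.]
[ 0.33   -0.121  -0.0048] 0.86 [222. 267.]
[0.6099 0.1299 0.0379] 0.83 [331. 192.]
[0.7645 0.0104 0.0025] 0.64 [395. 223.]
```

View pics/s13c.png

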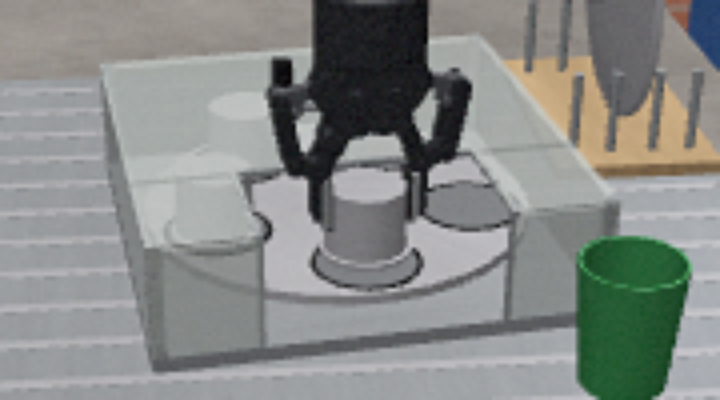

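Same as before, so I shift 3 mm towards the front and lower it.

Call:
apply_moves(commands=[[[-0.3, -0.2, 0.3], [0, 0, 0]], [[0, 0, 0.2], [0, 0, 0]], [[0, 0, 0.2], [0, 0, 0]], [[0, 0, 0], [0, 0, 0]]])

```text
t: 30.75
tool_pos: [0.6078, 0.1212, 0.0546]
ee_rot: [-0.0, 0.659, 0.752, -0.0]
wrist_force: [0.1, -0.1, -1.8]
width: 0.635
```

Call:
apply_moves(commands=[[[0, 0, 0.2], [0, 0, 0]], [[0, 0, 0.1], [0, 0, 0]], [[0, 0, 0], [0, 0, 0]]])

```text
t: 31.05
tool_pos: [0.6095, 0.1216, 0.0541]
ee_rot: [0.001, 0.659, 0.752, 0.001]
wrist_force: [-1.3, -0.6, 7.0]
width: 0.634
```

Call:
apply_moves(commands=[[[0, 0, 0], [0, 0, 0]], [[0, 0, 0], [0, 0, 0]], [[0, 0, 0], [0, 0, 0]], [[0, 0, 0], [0, 0, 0]], [[0, 0, 0], [0, 0, 0]]], grip=20)

```text
t: 31.55
tool_pos: [0.6081, 0.1213, 0.052]
ee_rot: [-0.0, 0.659, 0.752, -0.0]
wrist_force: [0.9, 0.2, 0.2]
width: 0.921
```

Call:
apply_moves(commands=[[[0, 0, -2.0], [0, 0, 0]], [[0, 0, -4.0], [0, 0, 0]], [[0, 0, -4.0], [0, 0, 0]], [[0, 0, -3.0], [0, 0, 0]], [[0, 0, 0], [0, 0, 0]]])

```text
t: 32.05
tool_pos: [0.6121, 0.1219, 0.1888]
ee_rot: [0.003, 0.659, 0.752, 0.004]
wrist_force: [0.7, -0.1, -0.0]
width: 0.922
```

```bash
python3 -c "
from h import *
print(r.state()['tool_pos'],knob(2),knob(3))
p=shot('side','s14.png')
for m in marks(p,'mould1')+marks(p,'cover')+marks(p,'crank_knob'): print(*m)
plan(np.r_[knob(2),.185],1.70-2*1.2566+np.pi)
a=cv2.imread('pics/s14.png')[130:230,240:420];cv2.imwrite('pics/s14c.png',cv2.resize(a,None,fx=4,fy=4))"
```

```text
[0.61214237 0.12193351 0.18878438] [0.5567824  0.23105707] [0.5909473  0.26336673]
[ 0.3207 -0.3669 -0.0039] 0.82 [199. 357.]
[ 4.361e-01 -3.869e-01  1.000e-04] 0.76 [265. 361.]
[0.6097 0.1264 0.034 ] 0.72 [332. 194.]
[ 0.33   -0.1174 -0.0022] 0.72 [222. 265.]
[0.5031 0.1838 0.0331] 0.38 [293. 187.]
[ 0.6452 -0.2642 -0.0029] 0.85 [371. 302.]
[0.558  0.2279 0.1313] 0.65 [310. 149.]
yaw 1.703 n 5
[[2.31, -0.71, -0.09], [0, 0, np.float64(-0.125)]]
[[2.38, -0.41, -0.09], [0, 0, np.float64(-0.125)]]
[[2.41, -0.11, -0.09], [0, 0, np.float64(-0.125)]]
[[2.41, 0.19, -0.09], [0, 0, np.float64(-0.125)]]
[[2.37, 0.49, -0.09], [0, 0, np.float64(-0.125)]]
```

View pics/s14c.png

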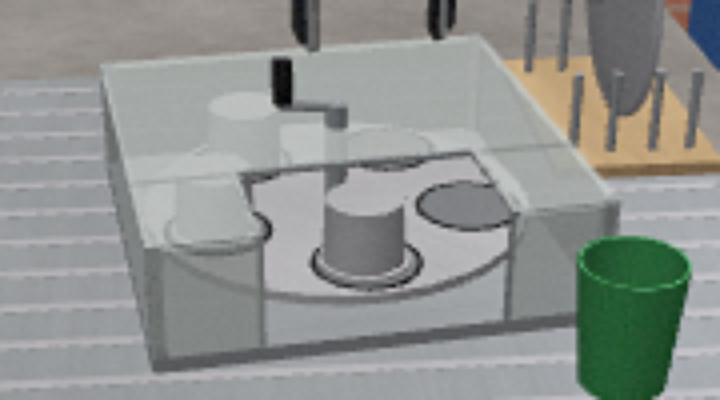

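Call:
apply_moves(commands=[[[2.3, -0.7, 0], [0, 0, -0.125]], [[2.4, -0.4, 0], [0, 0, -0.125]], [[2.4, -0.1, 0], [0, 0, -0.125]], [[2.4, 0.2, 0], [0, 0, -0.125]], [[2.4, 0.5, 0], [0, 0, -0.125]]], grip=150)

```text
t: 32.75
tool_pos: [0.5565, 0.2318, 0.1796]
ee_rot: [-0.002, 0.394, 0.919, -0.002]
wrist_force: [0.0, -0.1, 0.2]
width: 0.41
```

Call:
apply_moves(commands=[[[0, 0, 0], [0, 0, 0]], [[0, 0, 0], [0, 0, 0]], [[0, 0, 0], [0, 0, 0]]])

```text
t: 33.05
tool_pos: [0.5581, 0.2307, 0.1811]
ee_rot: [-0.001, 0.396, 0.918, -0.001]
wrist_force: [0.2, -0.2, -0.5]
width: 0.412
```

```bash
python3 -c "
from h import *
print(r.state()['tool_pos'],r.state()['width'])
plan(np.r_[knob(2),.120],1.70-2*1.2566+np.pi)
p=shot('side','s15.png')
a=cv2.imread('pics/s15.png')[100:230,240:420];cv2.imwrite('pics/s15c.png',cv2.resize(a,None,fx=3,fy=3))"
```

```text
[0.55808363 0.23072645 0.18105342] 0.4118206140048892
yaw 2.326 n 2
[[0.06, -0.04, 3.05], [0, 0, np.float64(-0.001)]]
[[0.06, -0.04, 3.05], [0, 0, np.float64(-0.001)]]
```

View pics/s15c.png

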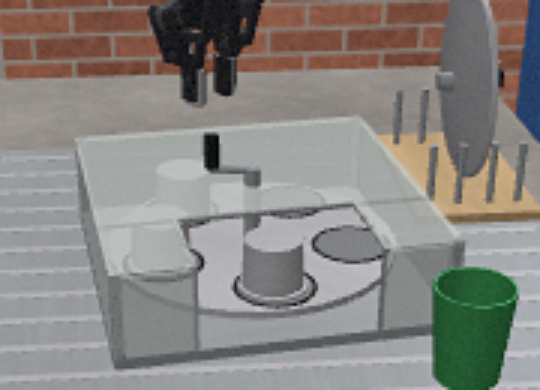

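Call:
apply_moves(commands=[[[0.1, -0.1, 3.0], [0, 0, 0]], [[0, 0, 2.2], [0, 0, 0]], [[0, 0, 1.0], [0, 0, 0]], [[0, 0, 0], [0, 0, 0]], [[0, 0, 0], [0, 0, 0]]])

```text
t: 33.6
tool_pos: [0.5576, 0.2314, 0.1209]
ee_rot: [0.0, 0.396, 0.918, 0.0]
wrist_force: [0.3, -0.3, -0.4]
width: 0.413
```

Call:
apply_moves(commands=[[[0, 0, 0], [0, 0, 0]], [[0.3, 0.4, 0], [0, 0, 0]], [[0.2, 0.5, 0], [0, 0, 0]], [[0.2, 0.5, 0], [0, 0, 0]], [[0.1, 0.5, 0], [0, 0, 0]]], grip=180)

```text
t: 34.1
tool_pos: [0.5615, 0.2491, 0.1203]
ee_rot: [-0.003, 0.396, 0.918, -0.003]
wrist_force: [-12.1, -4.9, 6.7]
width: 0.293
```

Call:
apply_moves(commands=[[[0, 0.5, 0], [0, 0, 0]], [[0, 0.5, 0], [0, 0, 0]], [[-0.1, 0.5, 0], [0, 0, 0]], [[-0.2, 0.5, 0], [0, 0, 0]], [[-0.2, 0.4, 0], [0, 0, 0]]])

```text
t: 34.6
tool_pos: [0.5844, 0.2636, 0.1197]
ee_rot: [-0.002, 0.396, 0.918, -0.001]
wrist_force: [-3.6, -0.4, -1.2]
width: 0.296
```

Call:
apply_moves(commands=[[[-0.2, 0.4, 0], [0, 0, 0]], [[0, 0, 0], [0, 0, 0]], [[0, 0, 0], [0, 0, 0]]])

```text
t: 34.9
tool_pos: [0.5917, 0.265, 0.1211]
ee_rot: [0.001, 0.396, 0.918, 0.001]
wrist_force: [0.2, 0.2, -0.2]
width: 0.294
```

```bash
python3 -c "
from h import *
print(r.state()['tool_pos'],knob(3),r.state()['width'])
p=shot('side','s16.png')
for m in marks(p,'crank_knob')+marks(p,'place0'): print(*m)
a=cv2.imread('pics/s16.png')[100:230,240:420];cv2.imwrite('pics/s16c.png',cv2.resize(a,None,fx=3,fy=3))"
```

```text
[0.59169837 0.26503308 0.12109764] [0.5909473  0.26336673] 0.29401485666984795
[0.5947 0.2589 0.1338] 0.89 [322. 144.]
[0.5264 0.2978 0.0338] 0.95 [299. 170.]
[0.6947 0.2019 0.0339] 0.87 [357. 181.]
[0.6085 0.1161 0.0366] 0.84 [332. 195.]
[0.5067 0.1833 0.0323] 0.74 [294. 187.]
[0.644  0.3078 0.0316] 0.67 [336. 167.]
```

View pics/s16c.png

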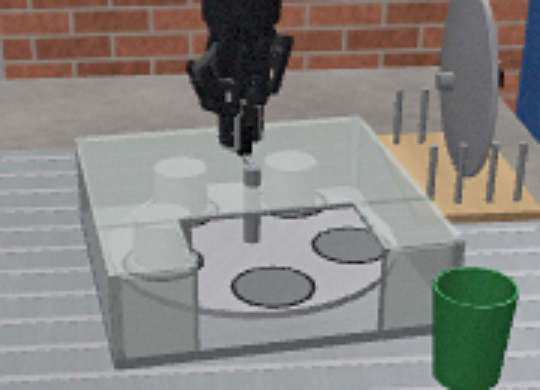

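Call:
apply_moves(commands=[[[0, 0, -2.0], [0, 0, 0]], [[0, 0, -3.0], [0, 0, 0]], [[0, 0, -2.0], [0, 0, 0]]])

```text
t: 35.35
tool_pos: [0.5912, 0.2648, 0.1923]
ee_rot: [0.001, 0.396, 0.918, 0.001]
wrist_force: [-0.4, -0.2, -0.2]
width: 0.294
```

```bash
python3 -c "
from h import *
print(r.state()['tool_pos'])
p=shot('side')
for m in marks(p,'crank_knob')+marks(p,'mould1'): print(*m)
plan([.4368,-.387,.15],1.70)"
```

```text
[0.59121896 0.26477547 0.19233178]
[0.5941 0.2603 0.134 ] 0.86 [322. 144.]
[ 0.3219 -0.3649 -0.0048] 0.95 [200. 357.]
[ 0.4369 -0.3901 -0.0013] 0.88 [266. 363.]
[ 0.3335 -0.1169 -0.0034] 0.62 [223. 265.]
[0.6085 0.1251 0.0324] 0.49 [331. 195.]
[0.5044 0.1837 0.0327] 0.46 [293. 187.]
yaw 2.328 n 15
[[-2.45, -3.74, 0.28], [0, 0, np.float64(0.042)]]
[[-2.6, -3.63, 0.28], [0, 0, np.float64(0.042)]]
[[-2.75, -3.52, 0.28], [0, 0, np.float64(0.042)]]
[[-2.9, -3.4, 0.28], [0, 0, np.float64(0.042)]]
[[-3.04, -3.28, 0.28], [0, 0, np.float64(0.042)]]
[[-3.17, -3.15, 0.28], [0, 0, np.float64(0.042)]]
[[-3.3, -3.01, 0.28], [0, 0, np.float64(0.042)]]
[[-3.42, -2.87, 0.28], [0, 0, np.float64(0.042)]]
[[-3.54, -2.72, 0.28], [0, 0, np.float64(0.042)]]
[[-3.65, -2.57, 0.28], [0, 0, np.float64(0.042)]]
[[-3.76, -2.42, 0.28], [0, 0, np.float64(0.042)]]
[[-3.86, -2.26, 0.28], [0, 0, np.float64(0.042)]]
[[-3.95, -2.1, 0.28], [0, 0, np.float64(0.042)]]
[[-4.03, -1.93, 0.28], [0, 0, np.float64(0.042)]]
[[-4.11, -1.76, 0.28], [0, 0, np.float64(0.042)]]
```

Call:
apply_moves(commands=[[[-2.4, -3.7, 0.3], [0, 0, 0.042]], [[-2.6, -3.6, 0.3], [0, 0, 0.042]], [[-2.8, -3.5, 0.3], [0, 0, 0.042]], [[-2.9, -3.4, 0.3], [0, 0, 0.042]], [[-3.0, -3.3, 0.3], [0, 0, 0.042]]], grip=0)

```text
t: 36.0
tool_pos: [0.5372, 0.0464, 0.1734]
ee_rot: [-0.001, 0.49, 0.871, -0.001]
wrist_force: [0.4, -0.6, 1.0]
width: 0.998
```

Call:
apply_moves(commands=[[[-3.2, -3.2, 0.3], [0, 0, 0.042]], [[-3.3, -3.0, 0.3], [0, 0, 0.042]], [[-3.4, -2.9, 0.3], [0, 0, 0.042]], [[-3.5, -2.7, 0.3], [0, 0, 0.042]], [[-3.6, -2.6, 0.3], [0, 0, 0.042]]])

```text
t: 36.5
tool_pos: [0.4843, -0.17, 0.1586]
ee_rot: [-0.001, 0.579, 0.815, -0.0]
wrist_force: [0.3, -1.5, -0.2]
width: 1.002
```

Call:
apply_moves(commands=[[[-3.8, -2.4, 0.3], [0, 0, 0.042]], [[-3.9, -2.3, 0.2], [0, 0, 0.042]], [[-4.0, -2.1, 0.2], [0, 0, 0.042]], [[-4.0, -1.9, 0.2], [0, 0, 0.042]], [[-4.1, -1.8, 0.2], [0, 0, 0.042]]])

```text
t: 37.0
tool_pos: [0.4323, -0.388, 0.1475]
ee_rot: [-0.001, 0.662, 0.75, 0.0]
wrist_force: [0.6, -0.6, 0.7]
width: 0.999
```

Call:
apply_moves(commands=[[[0, 0, 0], [0, 0, 0]], [[0, 0, 0], [0, 0, 0]], [[0, 0, 0], [0, 0, 0]]])

```text
t: 37.3
tool_pos: [0.4334, -0.3857, 0.148]
ee_rot: [-0.001, 0.661, 0.751, 0.0]
wrist_force: [-0.4, -0.0, 0.1]
width: 0.999
```

```bash
python3 -c "
from h import *
print(r.state()['tool_pos'])
plan([.4368,-.387,.016],1.70)"
```

```text
[ 0.43337139 -0.38570247  0.1480441 ]
yaw 1.698 n 3
[[-0.06, 0.11, 4.4], [0, 0, np.float64(-0.001)]]
[[-0.06, 0.11, 4.4], [0, 0, np.float64(-0.001)]]
[[-0.06, 0.11, 4.4], [0, 0, np.float64(-0.001)]]
```

Call:
apply_moves(commands=[[[0, 0.3, 4.5], [0, 0, 0]], [[0, 0, 4.5], [0, 0, 0]], [[0, 0, 3.0], [0, 0, 0]], [[0, 0, 1.2], [0, 0, 0]], [[0, 0, 0], [0, 0, 0]]])

```text
t: 37.8
tool_pos: [0.4359, -0.3841, 0.0153]
ee_rot: [-0.002, 0.66, 0.751, 0.0]
wrist_force: [0.1, -0.2, -0.0]
width: 0.998
```

Call:
apply_moves(commands=[[[0, 0, 0], [0, 0, 0]], [[0, 0, 0], [0, 0, 0]], [[0, 0, 0], [0, 0, 0]], [[0, 0, 0], [0, 0, 0]], [[0, 0, 0], [0, 0, 0]]], grip=255)

```text
t: 38.3
tool_pos: [0.439, -0.3885, 0.0206]
ee_rot: [0.003, 0.661, 0.751, 0.0]
wrist_force: [0.8, 1.7, 6.9]
width: 0.638
```

Call:
apply_moves(commands=[[[0, 0, -2.0], [0, 0, 0]], [[0, 0, -4.0], [0, 0, 0]], [[0, 0, -4.5], [0, 0, 0]], [[0, 0, -3.0], [0, 0, 0]], [[0, 0, 0], [0, 0, 0]]])

```text
t: 38.8
tool_pos: [0.4403, -0.3901, 0.1601]
ee_rot: [0.007, 0.661, 0.75, -0.0]
wrist_force: [0.4, -0.2, -0.7]
width: 0.636
```

```bash
python3 -c "
from h import *
print(r.state()['tool_pos'],r.state()['width'])
plan([.609,.1235,.155],1.70,step=4.8)
p=shot('side')
for m in marks(p,'mould1')+marks(p,'cover'): print(*m)
"
```

```text
[ 0.44027828 -0.39010789  0.16010424] 0.6360404755379349
yaw 1.698 n 12
[[4.07, 1.94, 0.04], [0, 0, np.float64(-0.0)]]
[[4.07, 1.94, 0.04], [0, 0, np.float64(-0.0)]]
[[4.07, 1.94, 0.04], [0, 0, np.float64(-0.0)]]
[[4.07, 1.94, 0.04], [0, 0, np.float64(-0.0)]]
[[4.07, 1.94, 0.04], [0, 0, np.float64(-0.0)]]
[[4.07, 1.94, 0.04], [0, 0, np.float64(-0.0)]]
[[4.07, 1.94, 0.04], [0, 0, np.float64(-0.0)]]
[[4.07, 1.94, 0.04], [0, 0, np.float64(-0.0)]]
[[4.06, 1.94, 0.04], [0, 0, np.float64(-0.0)]]
[[4.06, 1.94, 0.04], [0, 0, np.float64(-0.0)]]
[[4.06, 1.94, 0.04], [0, 0, np.float64(-0.0)]]
[[4.06, 1.94, 0.04], [0, 0, np.float64(-0.0)]]
[ 0.4353 -0.392   0.1372] 0.92 [259. 303.]
[0.526  0.2958 0.0369] 0.66 [299. 169.]
[ 0.3327 -0.1184 -0.0022] 0.62 [223. 265.]
[ 0.32   -0.3679 -0.0034] 0.58 [198. 358.]
[0.5089 0.1821 0.0321] 0.56 [295. 187.]
[ 0.6007  0.2243 -0.0035] 0.33 [325. 190.]
[ 6.434e-01 -2.624e-01 -1.000e-04] 0.93 [370. 301.]
```

Call:
apply_moves(commands=[[[2.0, 1.0, 0], [0, 0, 0]], [[4.0, 1.9, 0], [0, 0, 0]], [[4.5, 2.1, 0], [0, 0, 0]], [[4.5, 2.1, 0], [0, 0, 0]], [[4.5, 2.1, 0], [0, 0, 0]]])

```text
t: 39.45
tool_pos: [0.5021, -0.1794, 0.15]
ee_rot: [-0.002, 0.661, 0.75, -0.001]
wrist_force: [-0.2, -0.0, -1.4]
width: 0.64
```

Call:
apply_moves(commands=[[[4.5, 2.1, 0], [0, 0, 0]], [[4.5, 2.1, 0], [0, 0, 0]], [[4.5, 2.1, 0], [0, 0, 0]], [[4.5, 2.1, 0], [0, 0, 0]], [[4.5, 2.2, 0], [0, 0, 0]]])

```text
t: 39.95
tool_pos: [0.5786, 0.0568, 0.1499]
ee_rot: [-0.001, 0.661, 0.751, -0.001]
wrist_force: [0.5, -0.5, -1.4]
width: 0.637
```

Call:
apply_moves(commands=[[[3.9, 1.9, 0], [0, 0, 0]], [[2.5, 1.5, 0], [0, 0, 0]], [[0, 0, 0], [0, 0, 0]], [[0, 0, 0], [0, 0, 0]], [[0, 0, 0], [0, 0, 0]]])

```text
t: 40.45
tool_pos: [0.6043, 0.1217, 0.1507]
ee_rot: [-0.001, 0.661, 0.75, -0.001]
wrist_force: [0.5, -0.6, 0.5]
width: 0.633
```

```bash
python3 -c "
from h import *
print(r.state()['tool_pos'],r.state()['width'])
plan([.609,.1225,.055],1.70)
p=shot('side')
for m in marks(p,'mould1'): print(*m)
"
```

```text
[0.60429747 0.12165479 0.15070436] 0.6334365671405614
yaw 1.697 n 3
[[0.01, 0.16, 3.19], [0, 0, np.float64(-0.001)]]
[[0.01, 0.16, 3.19], [0, 0, np.float64(-0.001)]]
[[0.01, 0.16, 3.19], [0, 0, np.float64(-0.001)]]
[ 0.3234 -0.3674 -0.003 ] 0.91 [200. 357.]
[0.6033 0.1208 0.1288] 0.68 [330. 164.]
[0.5055 0.1819 0.0325] 0.51 [294. 187.]
```

Call:
apply_moves(commands=[[[0, 0.4, 2.5], [0, 0, 0]], [[0, 0, 3.0], [0, 0, 0]], [[0, 0, 2.0], [0, 0, 0]], [[0, 0, 0.8], [0, 0, 0]], [[0, 0, 0.3], [0, 0, 0]]])

```text
t: 41.05
tool_pos: [0.6087, 0.1222, 0.0653]
ee_rot: [-0.001, 0.661, 0.75, -0.001]
wrist_force: [-0.1, 0.5, 0.7]
width: 0.635
```

Call:
apply_moves(commands=[[[0, 0, 0.1], [0, 0, 0]], [[0, 0, 0.1], [0, 0, 0]], [[0, 0, 0.1], [0, 0, 0]], [[0, 0, 0], [0, 0, 0]], [[0, 0, 0], [0, 0, 0]]])

```text
t: 41.55
tool_pos: [0.6099, 0.1233, 0.0638]
ee_rot: [0.0, 0.661, 0.751, 0.0]
wrist_force: [-0.5, 0.1, -1.2]
width: 0.63
```

```bash
python3 -c "
from h import *
print(r.state()['tool_pos'],r.state()['width'],r.state()['wrist_force'])
plan([.609,.1225,.055],1.70)
p=shot('side','s17.png')
for m in marks(p,'mould1')[:5]: print(*m)
a=cv2.imread('pics/s17.png')[130:230,240:420];cv2.imwrite('pics/s17c.png',cv2.resize(a,None,fx=4,fy=4))"
```

```text
[0.60992626 0.12334887 0.06384818] 0.6304914314058714 [-0.54387371  0.13126109 -1.15443592]
yaw 1.698 n 1
[[-0.07, -0.1, 0.88], [0, 0, np.float64(-0.002)]]
[ 0.3208 -0.3676 -0.0006] 0.78 [198. 356.]
[ 0.3331 -0.1168 -0.0027] 0.72 [223. 265.]
[0.6053 0.1212 0.0401] 0.57 [330. 193.]
[0.5058 0.1812 0.0323] 0.39 [294. 187.]
[0.5046 0.1816 0.032 ] 0.34 [294. 187.]
```

View pics/s17c.png

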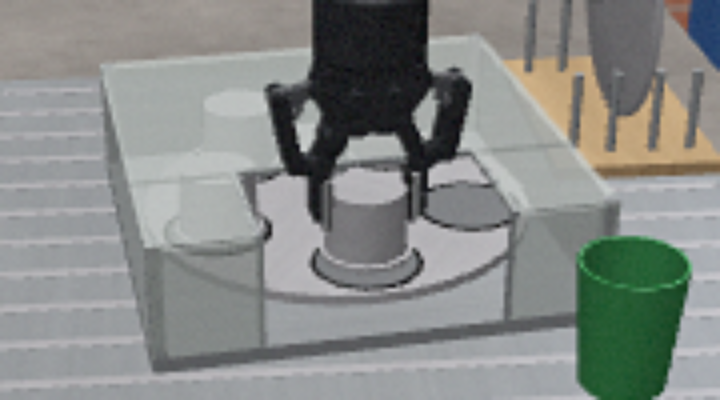

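Call:
apply_moves(commands=[[[-0.1, -0.1, 0.3], [0, 0, 0]], [[0, 0, 0.2], [0, 0, 0]], [[0, 0, 0.2], [0, 0, 0]], [[0, 0, 0], [0, 0, 0]]])

```text
t: 42.05
tool_pos: [0.6085, 0.1221, 0.0558]
ee_rot: [-0.0, 0.661, 0.751, -0.0]
wrist_force: [0.2, 0.4, -0.2]
width: 0.637
```

Call:
apply_moves(commands=[[[0, 0, 0.2], [0, 0, 0]], [[0, 0, 0.1], [0, 0, 0]], [[0, 0, 0], [0, 0, 0]]])

```text
t: 42.35
tool_pos: [0.6099, 0.1224, 0.0555]
ee_rot: [0.001, 0.661, 0.751, 0.001]
wrist_force: [-2.4, -0.0, 8.7]
width: 0.638
```

```bash
python3 -c "
from h import *
print(r.state()['tool_pos'],r.state()['width'],r.state()['wrist_force'])
p=shot('side','s18.png')
for m in marks(p,'mould1')[:5]: print(*m)
a=cv2.imread('pics/s18.png')[130:230,240:420];cv2.imwrite('pics/s18c.png',cv2.resize(a,None,fx=4,fy=4))"
```

```text
[0.6099247  0.12236334 0.05547519] 0.6382046456091576 [-2.35996031 -0.02334089  8.68602185]
[0.6058 0.1236 0.0347] 0.88 [330. 195.]
[ 0.3327 -0.1172 -0.007 ] 0.77 [223. 266.]
[ 0.3237 -0.3647 -0.004 ] 0.72 [201. 356.]
[0.5082 0.1804 0.0315] 0.57 [295. 188.]
```

View pics/s18c.png

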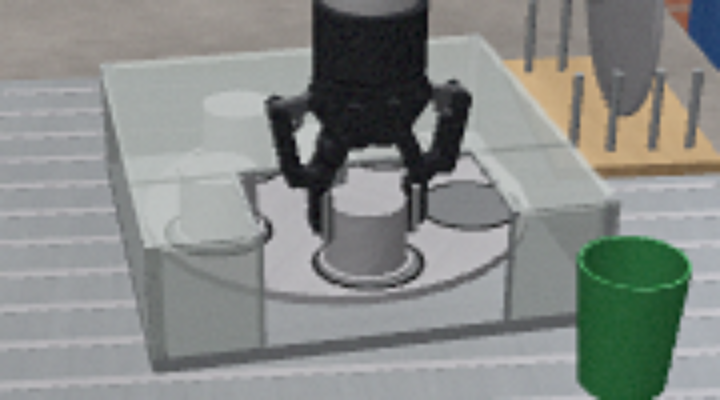

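Seated and centred, so I release.

Call:
apply_moves(commands=[[[0, 0, 0], [0, 0, 0]], [[0, 0, 0], [0, 0, 0]], [[0, 0, 0], [0, 0, 0]], [[0, 0, 0], [0, 0, 0]], [[0, 0, 0], [0, 0, 0]]], grip=20)

```text
t: 42.95
tool_pos: [0.6085, 0.1221, 0.0529]
ee_rot: [-0.0, 0.661, 0.751, -0.0]
wrist_force: [0.5, -0.3, -0.2]
width: 0.922
```

Call:
apply_moves(commands=[[[0, 0, -2.0], [0, 0, 0]], [[0, 0, -4.0], [0, 0, 0]], [[0, 0, -4.0], [0, 0, 0]], [[0, 0, -3.0], [0, 0, 0]], [[0, 0, 0], [0, 0, 0]]])

```text
t: 43.45
tool_pos: [0.6126, 0.1227, 0.1897]
ee_rot: [0.003, 0.661, 0.751, 0.004]
wrist_force: [0.3, -0.3, 0.9]
width: 0.92
```

```bash
python3 -c "
from h import *
print(r.state()['tool_pos'],knob(3),knob(4))
p=shot('side','s19.png')
for m in marks(p,'mould1')+marks(p,'cover')+marks(p,'crank_knob'): print(*m)
plan(np.r_[knob(3),.185],1.70-3*1.2566+np.pi)
a=cv2.imread('pics/s19.png')[130:230,240:420];cv2.imwrite('pics/s19c.png',cv2.resize(a,None,fx=4,fy=4))"
```

```text
[0.6125658  0.12274515 0.18972738] [0.5909473  0.26336673] [0.63223309 0.24085809]
[ 0.3317 -0.1184 -0.0038] 0.9 [223. 266.]
[0.6073 0.1241 0.0331] 0.87 [331. 195.]
[ 0.3207 -0.366  -0.0037] 0.58 [199. 357.]
[0.5082 0.1818 0.032 ] 0.47 [295. 187.]
[ 0.6448 -0.2349 -0.0045] 0.74 [368. 293.]
[0.5088 0.1798 0.0312] 0.32 [295. 188.]
[0.5915 0.2597 0.1309] 0.58 [321. 145.]
[0.6073 0.1243 0.0322] 0.51 [331. 195.]
[0.5266 0.2951 0.0351] 0.23 [299. 170.]
yaw 1.698 n 5
[[2.85, 0.03, -0.07], [0, 0, np.float64(0.125)]]
[[2.83, -0.33, -0.07], [0, 0, np.float64(0.125)]]
[[2.77, -0.68, -0.07], [0, 0, np.float64(0.125)]]
[[2.66, -1.02, -0.07], [0, 0, np.float64(0.125)]]
[[2.51, -1.34, -0.07], [0, 0, np.float64(0.125)]]
```

View pics/s19c.png

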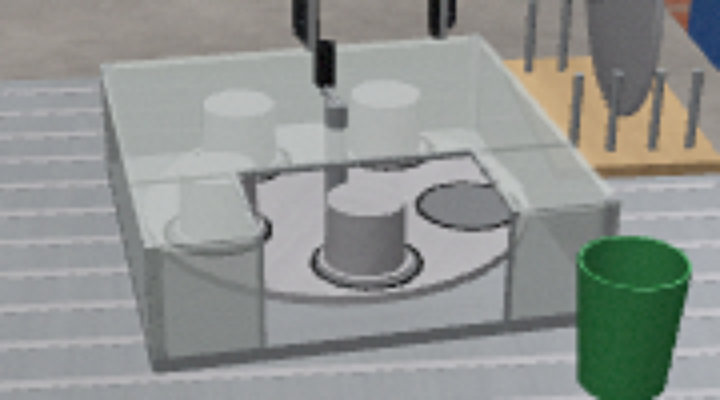

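Call:
apply_moves(commands=[[[2.8, 0, 0], [0, 0, 0.125]], [[2.8, -0.3, 0], [0, 0, 0.125]], [[2.8, -0.7, 0], [0, 0, 0.125]], [[2.7, -1.0, 0], [0, 0, 0.125]], [[2.5, -1.3, 0], [0, 0, 0.125]]], grip=150)

```text
t: 44.15
tool_pos: [0.5909, 0.2637, 0.1804]
ee_rot: [-0.0, 0.861, 0.509, -0.002]
wrist_force: [0.6, -0.2, 0.2]
width: 0.411
```

Call:
apply_moves(commands=[[[0, 0, 0], [0, 0, 0]], [[0, 0, 0], [0, 0, 0]], [[0, 0, 0], [0, 0, 0]]])

```text
t: 44.45
tool_pos: [0.5919, 0.2622, 0.1818]
ee_rot: [0.0, 0.859, 0.511, -0.001]
wrist_force: [0.6, -0.0, -0.4]
width: 0.411
```

```bash
python3 -c "
from h import *
print(r.state()['tool_pos'],r.state()['width'])
plan(np.r_[knob(3),.120],1.70-3*1.2566+np.pi)
p=shot('side','s20.png')
a=cv2.imread('pics/s20.png')[100:230,240:420];cv2.imwrite('pics/s20c.png',cv2.resize(a,None,fx=3,fy=3))"
```

```text
[0.59190928 0.26216395 0.18175346] 0.4108457323397665
yaw 1.074 n 2
[[0.03, -0.07, 3.09], [0, 0, np.float64(0.001)]]
[[0.03, -0.07, 3.09], [0, 0, np.float64(0.001)]]
```

View pics/s20c.png

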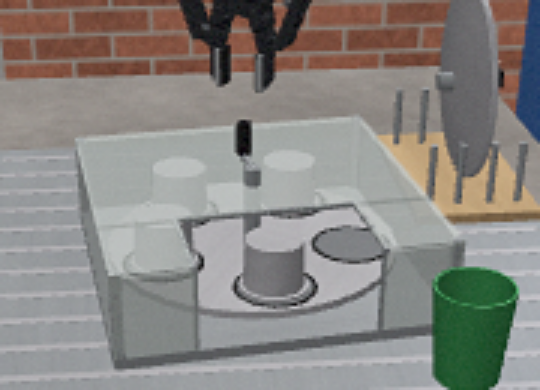

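Call:
apply_moves(commands=[[[0, -0.1, 3.0], [0, 0, 0]], [[0, 0, 2.2], [0, 0, 0]], [[0, 0, 1.0], [0, 0, 0]], [[0, 0, 0], [0, 0, 0]], [[0, 0, 0], [0, 0, 0]]])

```text
t: 45.0
tool_pos: [0.5923, 0.2633, 0.1219]
ee_rot: [0.0, 0.86, 0.511, 0.0]
wrist_force: [-0.2, 0.2, 0.4]
width: 0.409
```

Call:
apply_moves(commands=[[[0, 0, 0], [0, 0, 0]], [[0.3, 0.4, 0], [0, 0, 0]], [[0.2, 0.5, 0], [0, 0, 0]], [[0.2, 0.5, 0], [0, 0, 0]], [[0.1, 0.5, 0], [0, 0, 0]]], grip=180)

```text
t: 45.5
tool_pos: [0.6102, 0.266, 0.1226]
ee_rot: [-0.004, 0.86, 0.51, 0.0]
wrist_force: [-9.1, 14.1, 4.1]
width: 0.291
```

Call:
apply_moves(commands=[[[0, 0.5, 0], [0, 0, 0]], [[0, 0.5, 0], [0, 0, 0]], [[-0.1, 0.5, 0], [0, 0, 0]], [[-0.2, 0.5, 0], [0, 0, 0]], [[-0.2, 0.4, 0], [0, 0, 0]]])

```text
t: 46.0
tool_pos: [0.6312, 0.2474, 0.122]
ee_rot: [-0.001, 0.859, 0.511, 0.001]
wrist_force: [-0.3, 2.5, 0.5]
width: 0.295
```

Call:
apply_moves(commands=[[[-0.3, 0.4, 0], [0, 0, 0]], [[0, 0, 0], [0, 0, 0]], [[0, 0, 0], [0, 0, 0]]])

```text
t: 46.3
tool_pos: [0.6334, 0.2405, 0.1214]
ee_rot: [0.0, 0.86, 0.511, 0.0]
wrist_force: [0.3, 0.3, -0.1]
width: 0.296
```

```bash
python3 -c "
from h import *
print(r.state()['tool_pos'],knob(4),r.state()['width'],r.state()['wrist_force'])
p=shot('side','s21.png')
for m in marks(p,'crank_knob')+marks(p,'place0'): print(*m)
a=cv2.imread('pics/s21.png')[100:230,240:420];cv2.imwrite('pics/s21c.png',cv2.resize(a,None,fx=3,fy=3))"
```

```text
[0.63342564 0.24047176 0.12141588] [0.63223309 0.24085809] 0.2955176874850053 [ 0.27432765  0.34002246 -0.06890097]
[0.6352 0.2373 0.1325] 0.76 [336. 146.]
[0.644  0.3109 0.0371] 0.97 [335. 165.]
[0.607  0.1248 0.0312] 0.97 [331. 195.]
[0.5293 0.2969 0.0314] 0.92 [300. 170.]
[0.5042 0.1796 0.0352] 0.89 [293. 187.]
[0.6897 0.1995 0.0328] 0.8 [355. 182.]
[0.6073 0.123  0.0308] 0.54 [331. 196.]
```

View pics/s21c.png

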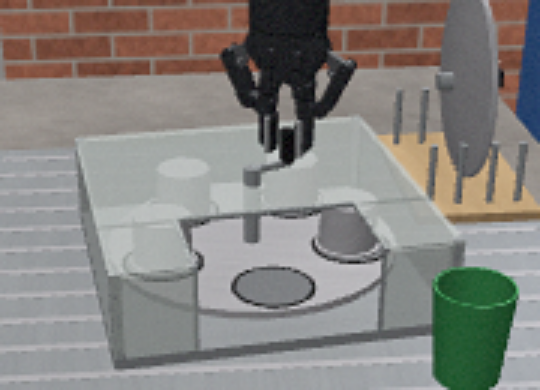

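Call:
apply_moves(commands=[[[0, 0, -2.0], [0, 0, 0]], [[0, 0, -3.0], [0, 0, 0]], [[0, 0, -3.0], [0, 0, 0]], [[0, 0, 0], [0, 0, 0]]])

```text
t: 46.85
tool_pos: [0.6362, 0.2422, 0.2075]
ee_rot: [0.001, 0.86, 0.511, 0.005]
wrist_force: [0.8, 1.0, 0.6]
width: 0.295
```

```bash
cat >> h.py <<'E'
def cover(p,z=.005,box=None):
    d=[d for d in r.silhouettes(p,'cover')]
    for d in d[:2]:
        ys,xs=np.nonzero(d['pixels']); X=bp(p,np.c_[xs,ys],z)
        print('cov',round(d['confidence'],2),cv2.minAreaRect(X[:,:2].astype(np.float32)))
def bar(p,X0,zt=.035):
    g=p['image'].max(2); m=(g<75).astype(np.uint8)
    u=px(p,X0).round().astype(int); n,l,s,c=cv2.connectedComponentsWithStats(m)
    k=l[u[1],u[0]]; print('bar',k,s[k],c[k].round(1))
    if k:
        ys,xs=np.nonzero(l==k); print(cv2.minAreaRect(bp(p,np.c_[xs,ys],zt)[:,:2].astype(np.float32)))
E
python3 - <<'E'
from h import *
for n in ('top','side'):
    p=shot(n,n+'22.png')
    for m in marks(p,'cover')[:2]: print(n,*m)
    m=marks(p,'cover')[0][0]
    cover(p); bar(p,[m[0],m[1],.033])
a=cv2.imread('pics/top22.png')[110:330,170:490];cv2.imwrite('pics/t22c.png',cv2.resize(a,None,fx=2.3,fy=2.3))
E
```

```text
top [ 6.411e-01 -2.354e-01 -6.000e-04] 0.96 [396. 177.]
cov 0.61 ((0.6421315670013428, -0.2352699488401413), (0.12316586077213287, 0.25008687376976013), 10.082865715026855)
bar 0 [     0      0    640    400 236427] [335.3 196.2]
side [ 0.6421 -0.2402 -0.0055] 0.83 [367. 295.]
side [ 0.6003  0.22   -0.0013] 0.55 [325. 190.]
cov 0.95 ((0.6408435702323914, -0.24075709283351898), (0.12361468374729156, 0.2535305619239807), 9.881855010986328)
cov 0.64 ((0.6363852024078369, 0.3561856746673584), (0.4846355617046356, 0.19233982264995575), 89.25111389160156)
bar 76 [360 271  17  30 322] [367.9 285.7]
((0.6370031833648682, -0.2541109323501587), (0.025835340842604637, 0.0838422104716301), 9.861298561096191)
```

View pics/t22c.png

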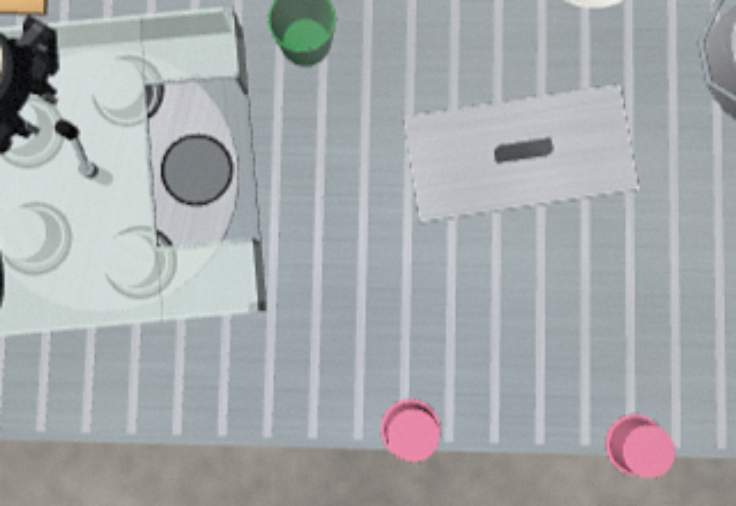

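```bash
python3 -c "
from h import *
plan([.642,-.2365,.12],1.745)"
```

```text
yaw 1.073 n 11
[[-3.77, 2.15, 0.72], [0, 0, np.float64(-0.061)]]
[[-3.89, 1.92, 0.72], [0, 0, np.float64(-0.061)]]
[[-4.0, 1.68, 0.72], [0, 0, np.float64(-0.061)]]
[[-4.1, 1.43, 0.72], [0, 0, np.float64(-0.061)]]
[[-4.18, 1.18, 0.72], [0, 0, np.float64(-0.061)]]
[[-4.24, 0.92, 0.72], [0, 0, np.float64(-0.061)]]
[[-4.29, 0.66, 0.72], [0, 0, np.float64(-0.061)]]
[[-4.32, 0.39, 0.72], [0, 0, np.float64(-0.061)]]
[[-4.34, 0.13, 0.72], [0, 0, np.float64(-0.061)]]
[[-4.34, -0.14, 0.72], [0, 0, np.float64(-0.061)]]
[[-4.32, -0.4, 0.72], [0, 0, np.float64(-0.061)]]
```

Call:
apply_moves(commands=[[[-3.8, 2.1, 0], [0, 0, -0.061]], [[-3.9, 1.9, 0.3], [0, 0, -0.061]], [[-4.0, 1.7, 0.6], [0, 0, -0.061]], [[-4.1, 1.4, 0.7], [0, 0, -0.061]], [[-4.2, 1.2, 0.8], [0, 0, -0.061]]], grip=160)

```text
t: 47.75
tool_pos: [0.6364, 0.0224, 0.1766]
ee_rot: [-0.0, 0.771, 0.637, -0.0]
wrist_force: [0.7, 0.1, 0.4]
width: 0.373
```

Call:
apply_moves(commands=[[[-4.2, 0.9, 0.8], [0, 0, -0.061]], [[-4.3, 0.7, 0.8], [0, 0, -0.061]], [[-4.3, 0.4, 0.8], [0, 0, -0.061]], [[-4.3, 0.1, 0.8], [0, 0, -0.061]], [[-4.3, -0.1, 0.8], [0, 0, -0.061]]])

```text
t: 48.25
tool_pos: [0.6409, -0.1933, 0.1362]
ee_rot: [-0.001, 0.666, 0.746, -0.0]
wrist_force: [0.4, -0.5, 0.1]
width: 0.373
```

Call:
apply_moves(commands=[[[-4.3, -0.4, 0.8], [0, 0, -0.061]], [[0, 0, 0], [0, 0, 0]], [[0, 0, 0], [0, 0, 0]], [[0, 0, 0], [0, 0, 0]]])

```text
t: 48.65
tool_pos: [0.6422, -0.234, 0.1289]
ee_rot: [-0.001, 0.643, 0.766, 0.0]
wrist_force: [0.5, 0.6, -0.2]
width: 0.372
```

```bash
python3 -c "
from h import *
print(r.state()['tool_pos'],r.state()['width'])
p=shot('side','s23.png')
for m in marks(p,'cover')[:2]: print(*m)
cover(p); bar(p,[.642,-.2365,.033])
plan([.642,-.2365,.012],1.745)
a=cv2.imread('pics/s23.png')[200:370,270:470];cv2.imwrite('pics/s23c.png',cv2.resize(a,None,fx=3,fy=3))"
```

```text
[ 0.64217646 -0.23395437  0.12885792] 0.3719695209919528
[ 0.6403 -0.2358 -0.0029] 0.71 [366. 293.]
cov 0.87 ((0.6401417255401611, -0.2411481887102127), (0.12443378567695618, 0.2544814646244049), 10.139640808105469)
bar 72 [360 271  17  30 322] [367.9 285.7]
((0.6370031833648682, -0.2541109323501587), (0.025835340842604637, 0.0838422104716301), 9.861298561096191)
yaw 1.745 n 3
[[-0.1, -0.04, 3.92], [0, 0, np.float64(0.0)]]
[[-0.1, -0.04, 3.92], [0, 0, np.float64(0.0)]]
[[-0.1, -0.04, 3.92], [0, 0, np.float64(0.0)]]
```

View pics/s23c.png

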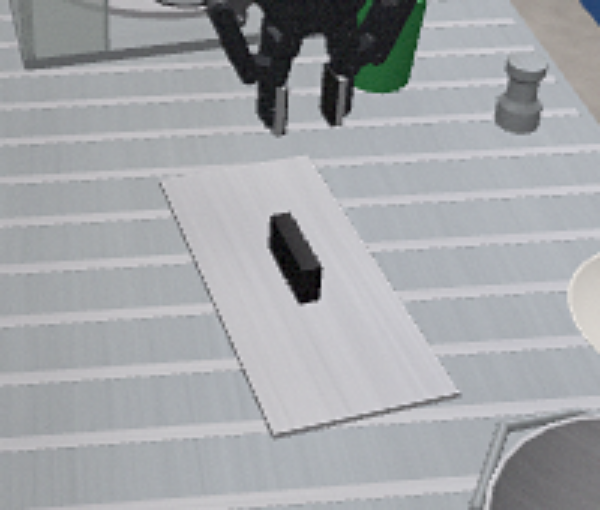

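Call:
apply_moves(commands=[[[-0.3, -0.1, 4.0], [0, 0, 0]], [[0, 0, 3.5], [0, 0, 0]], [[0, 0, 2.2], [0, 0, 0]], [[0, 0, 1.0], [0, 0, 0]], [[0, 0, 0], [0, 0, 0]]])

```text
t: 49.3
tool_pos: [0.6409, -0.2366, 0.0207]
ee_rot: [-0.002, 0.643, 0.766, -0.0]
wrist_force: [0.0, 0.2, 0.6]
width: 0.372
```

```bash
python3 -c "
from h import *
print(r.state()['tool_pos'],r.state()['width'])
p=shot('side','s24.png')
plan([.6412,-.2365,.012],1.745)
a=cv2.imread('pics/s24.png')[200:370,270:470];cv2.imwrite('pics/s24c.png',cv2.resize(a,None,fx=3,fy=3))"
```

```text
[ 0.64085688 -0.23659134  0.0206915 ] 0.37218890274601507
yaw 1.745 n 1
[[0.09, -0.08, 1.04], [0, 0, np.float64(-0.0)]]
```

View pics/s24c.png

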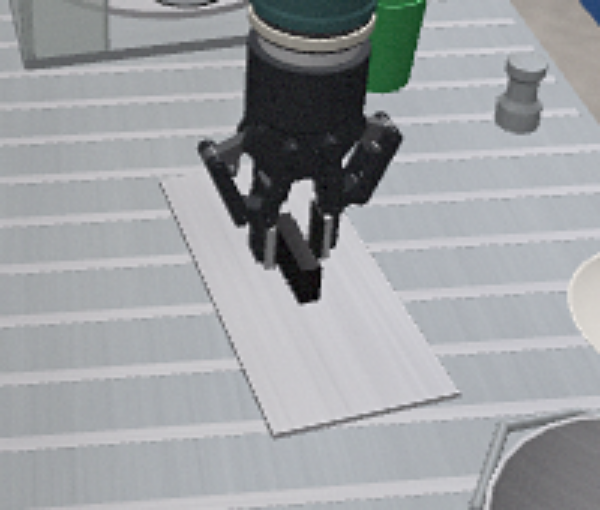

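Call:
apply_moves(commands=[[[0, 0, 0.7], [0, 0, 0]], [[0, 0, 0], [0, 0, 0]]])

```text
t: 49.55
tool_pos: [0.6427, -0.2382, 0.0162]
ee_rot: [0.001, 0.643, 0.766, 0.0]
wrist_force: [0.6, -0.1, -0.0]
width: 0.373
```

Call:
apply_moves(commands=[[[0, 0, 0], [0, 0, 0]], [[0, 0, 0], [0, 0, 0]], [[0, 0, 0], [0, 0, 0]], [[0, 0, 0], [0, 0, 0]], [[0, 0, 0], [0, 0, 0]]], grip=255)

```text
t: 50.05
tool_pos: [0.6427, -0.2384, 0.0166]
ee_rot: [0.001, 0.643, 0.766, 0.0]
wrist_force: [-0.8, 0.2, 6.0]
width: 0.171
```

Call:
apply_moves(commands=[[[0, 0, -1.5], [0, 0, 0]], [[0, 0, -3.0], [0, 0, 0]], [[0, 0, -4.0], [0, 0, 0]], [[0, 0, -4.0], [0, 0, 0]], [[0, 0, -3.0], [0, 0, 0]]])

```text
t: 50.55
tool_pos: [0.6421, -0.2381, 0.1731]
ee_rot: [0.001, 0.643, 0.766, 0.0]
wrist_force: [0.4, -1.5, -1.9]
width: 0.173
```

```bash
python3 -c "
from h import *
print(r.state()['tool_pos'],r.state()['width'],r.state()['wrist_force'])
p=shot('side','s25.png')
for m in marks(p,'cover')[:2]: print(*m)
plan([.6102,.116,.20],1.70+np.pi/2)
a=cv2.imread('pics/s25.png')[150:370,250:490];cv2.imwrite('pics/s25c.png',cv2.resize(a,None,fx=2.5,fy=2.5))"
```

```text
[ 0.64206661 -0.23814877  0.17306059] 0.17285163777997692 [ 0.41606607 -1.45170467 -1.91431863]
[ 0.6407 -0.2361  0.1542] 0.97 [371. 230.]
yaw 1.744 n 11
[[3.24, 0.24, -0.21], [0, 0, np.float64(-0.139)]]
[[3.17, 0.69, -0.21], [0, 0, np.float64(-0.139)]]
[[3.05, 1.12, -0.21], [0, 0, np.float64(-0.139)]]
[[2.86, 1.53, -0.21], [0, 0, np.float64(-0.139)]]
[[2.62, 1.91, -0.21], [0, 0, np.float64(-0.139)]]
[[2.33, 2.26, -0.21], [0, 0, np.float64(-0.139)]]
[[2.0, 2.56, -0.21], [0, 0, np.float64(-0.139)]]
[[1.62, 2.81, -0.21], [0, 0, np.float64(-0.139)]]
[[1.22, 3.01, -0.21], [0, 0, np.float64(-0.139)]]
[[0.79, 3.15, -0.21], [0, 0, np.float64(-0.139)]]
[[0.35, 3.23, -0.21], [0, 0, np.float64(-0.139)]]
```

View pics/s25c.png

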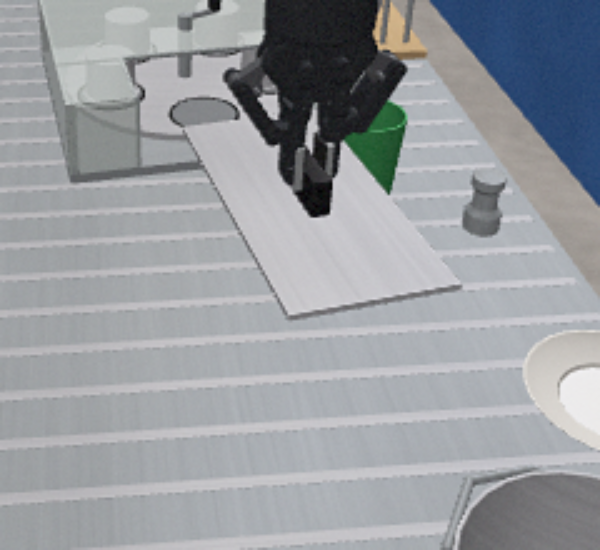

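Call:
apply_moves(commands=[[[2.0, 0.2, 0], [0, 0, -0.1]], [[3.2, 0.7, 0], [0, 0, -0.139]], [[3.1, 1.1, 0], [0, 0, -0.139]], [[2.9, 1.5, 0], [0, 0, -0.139]], [[2.6, 1.9, 0], [0, 0, -0.139]]])

```text
t: 51.15
tool_pos: [0.6298, -0.0863, 0.1676]
ee_rot: [-0.002, 0.36, 0.933, -0.0]
wrist_force: [0.8, 0.6, -2.9]
width: 0.168
```

Call:
apply_moves(commands=[[[2.3, 2.3, 0], [0, 0, -0.139]], [[2.0, 2.6, 0], [0, 0, -0.139]], [[1.6, 2.8, 0], [0, 0, -0.139]], [[1.2, 3.0, 0], [0, 0, -0.139]], [[0.8, 3.1, 0], [0, 0, -0.139]]])

```text
t: 51.65
tool_pos: [0.6211, 0.075, 0.1677]
ee_rot: [-0.002, 0.021, 1.0, -0.0]
wrist_force: [0.5, -0.3, -2.4]
width: 0.168
```

```bash
python3 -c "
from h import *
print(r.state()['tool_pos'],r.state()['width'],r.state()['wrist_force'])
plan([.6102,.116,.165],1.70+np.pi/2)"
```

```text
[0.62105681 0.07503289 0.1676566 ] 0.16807106256331633 [ 0.46890913 -0.33225957 -2.3792022 ]
yaw 3.1 n 2
[[0.63, 2.02, 0.13], [0, 0, np.float64(-0.085)]]
[[0.45, 2.07, 0.13], [0, 0, np.float64(-0.085)]]
```

Call:
apply_moves(commands=[[[0.5, 2.0, 0], [0, 0, -0.09]], [[0.3, 1.5, 0], [0, 0, -0.08]], [[0, 0, 0], [0, 0, 0]], [[0, 0, 0], [0, 0, 0]], [[0, 0, 0], [0, 0, 0]]])

```text
t: 52.15
tool_pos: [0.6149, 0.108, 0.1692]
ee_rot: [-0.001, -0.061, 0.998, -0.0]
wrist_force: [-0.2, -0.9, -3.1]
width: 0.168
```

```bash
python3 -c "
from h import *
print(r.state()['tool_pos'],r.state()['width'],r.state()['wrist_force'])
plan([.6102,.116,.113],1.70+np.pi/2)
for n in ('side','top'):
  p=shot(n,n+'26.png')
  for m in marks(p,'cover')[:2]: print(*m)
  cover(p,.155)
a=np.vstack([cv2.imread('pics/side26.png')[90:230,220:440],cv2.imread('pics/top26.png')[110:250,160:380]]);cv2.imwrite('pics/s26c.png',cv2.resize(a,None,fx=2.1,fy=2.1))"
```

```text
[0.61489038 0.10802628 0.16924716] 0.1679055857989364 [-0.24535063 -0.86107584 -3.1196421 ]
yaw 3.263 n 2
[[0.18, 0.42, 2.81], [0, 0, np.float64(-0.004)]]
[[0.18, 0.42, 2.81], [0, 0, np.float64(-0.004)]]
[0.6103 0.1048 0.1478] 0.65 [333. 160.]
cov 0.68 ((0.6099488735198975, 0.11099295318126678), (0.25194597244262695, 0.1536724865436554), 8.208721160888672)
cov 0.22 ((0.5944344997406006, -0.05551265925168991), (0.16864249110221863, 0.13853712379932404), 89.2391586303711)
[0.6143 0.1094 0.1557] 0.88 [253. 174.]
[ 0.7631  0.0097 -0.006 ] 0.33 [303. 129.]
cov 0.57 ((0.6116349697113037, 0.22105178236961365), (0.06170085072517395, 0.01613640785217285), 32.477020263671875)
cov 0.56 ((0.6143600940704346, 0.10756513476371765), (0.25447872281074524, 0.12413797527551651), 5.90768575668335)
```

View pics/s26c.png

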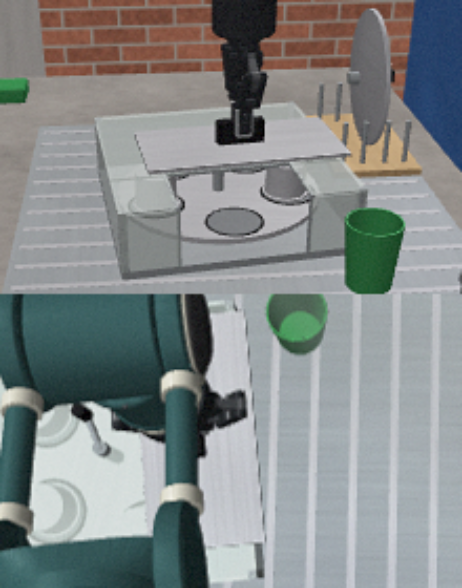

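Call:
apply_moves(commands=[[[0.2, 0.4, 0.5], [0, 0, -0.008]], [[0.2, 0.4, 1.5], [0, 0, 0]], [[0, 0, 1.5], [0, 0, 0]], [[0, 0, 0.5], [0, 0, 0]], [[0, 0, 0], [0, 0, 0]]])

```text
t: 52.95
tool_pos: [0.6086, 0.1163, 0.1276]
ee_rot: [-0.002, -0.066, 0.998, -0.0]
wrist_force: [0.6, 0.3, -3.0]
width: 0.173
```

```bash
python3 -c "
from h import *
print(r.state()['tool_pos'],r.state()['width'],r.state()['wrist_force'])
plan([.6102,.116,.113],1.70+np.pi/2)
for n in ('side','top'):
  p=shot(n,n+'27.png')
  for m in marks(p,'cover')[:2]: print(*m)
  cover(p,.119)
a=np.vstack([cv2.imread('pics/side27.png')[90:230,220:440],cv2.imread('pics/top27.png')[110:250,160:380]]);cv2.imwrite('pics/s27c.png',cv2.resize(a,None,fx=2.1,fy=2.1))"
```

```text
[0.60856463 0.11626799 0.12764666] 0.17300157929743581 [ 0.60860294  0.31785526 -2.98344646]
yaw 3.273 n 1
[[-0.16, -0.05, 1.46], [0, 0, np.float64(0.002)]]
[0.6034 0.1143 0.1059] 0.77 [330. 173.]
cov 0.82 ((0.602759838104248, 0.1039586216211319), (0.24620240926742554, 0.14410290122032166), 5.78321647644043)
[0.6058 0.1161 0.115 ] 0.93 [253. 180.]
cov 0.82 ((0.6089167594909668, 0.11543820798397064), (0.24971094727516174, 0.12489290535449982), 7.417767524719238)
```

View pics/s27c.png

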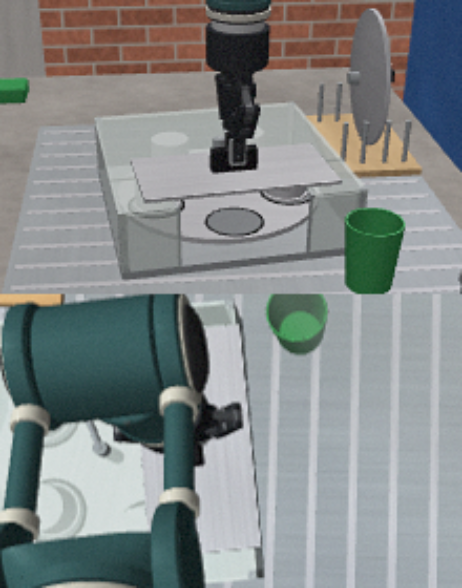

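Call:
apply_moves(commands=[[[-0.1, 0, 0.7], [0, 0, 0]], [[0, 0, 0.3], [0, 0, 0]], [[0, 0, 0.2], [0, 0, 0]], [[0, 0, 0], [0, 0, 0]], [[0, 0, 0], [0, 0, 0]]])

```text
t: 53.75
tool_pos: [0.6112, 0.1165, 0.1181]
ee_rot: [-0.0, -0.066, 0.998, -0.0]
wrist_force: [-0.1, 0.5, -2.8]
width: 0.168
```

Call:
apply_moves(commands=[[[0, 0, 0.1], [0, 0, 0]], [[0, 0, 0.1], [0, 0, 0]], [[0, 0, 0], [0, 0, 0]]])

```text
t: 54.05
tool_pos: [0.6112, 0.1165, 0.1162]
ee_rot: [-0.0, -0.066, 0.998, 0.0]
wrist_force: [0.5, 0.4, -2.4]
width: 0.169
```

Call:
apply_moves(commands=[[[0, 0, 0.1], [0, 0, 0]], [[0, 0, 0.1], [0, 0, 0]], [[0, 0, 0], [0, 0, 0]]])

```text
t: 54.35
tool_pos: [0.6111, 0.1165, 0.114]
ee_rot: [-0.0, -0.066, 0.998, 0.0]
wrist_force: [-0.4, 0.3, -3.4]
width: 0.172
```

Call:
apply_moves(commands=[[[0, 0, 0.1], [0, 0, 0]], [[0, 0, 0.1], [0, 0, 0]], [[0, 0, 0], [0, 0, 0]]])

```text
t: 54.65
tool_pos: [0.6114, 0.1166, 0.1126]
ee_rot: [0.0, -0.066, 0.998, 0.0]
wrist_force: [-0.8, -0.6, -0.3]
width: 0.171
```

Call:
apply_moves(commands=[[[0, 0, 0.1], [0, 0, 0]], [[0, 0, 0], [0, 0, 0]]])

```text
t: 54.85
tool_pos: [0.6114, 0.1166, 0.1126]
ee_rot: [0.0, -0.066, 0.998, -0.0]
wrist_force: [-4.3, -1.9, 4.8]
width: 0.169
```

Call:
apply_moves(commands=[[[0, 0, 0], [0, 0, 0]], [[0, 0, 0], [0, 0, 0]], [[0, 0, 0], [0, 0, 0]], [[0, 0, 0], [0, 0, 0]]], grip=160)

```text
t: 55.25
tool_pos: [0.6114, 0.1166, 0.1112]
ee_rot: [0.0, -0.066, 0.998, -0.0]
wrist_force: [0.5, -0.5, 0.7]
width: 0.373
```

```bash
python3 -c "
from h import *
print(r.state()['tool_pos'],r.state()['width'],r.state()['wrist_force'])
p=shot('side','s28.png')
a=cv2.imread('pics/s28.png')[90:230,220:440];cv2.imwrite('pics/s28c.png',cv2.resize(a,None,fx=3,fy=3))"
```

```text
[0.61144878 0.11655061 0.11121846] 0.37265768441476177 [ 0.52451163 -0.53877257  0.74105497]
```

View pics/s28c.png

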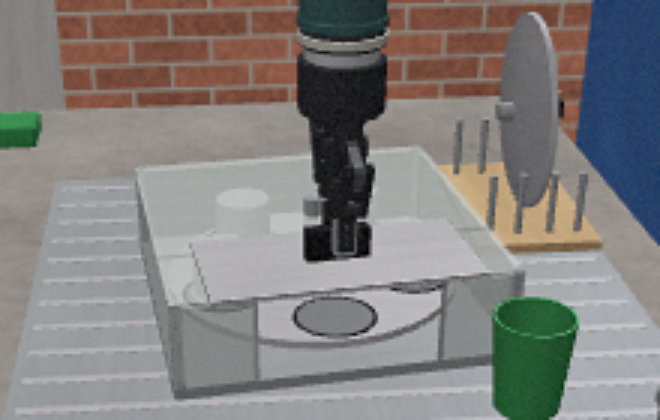

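Released flat. I lift straight up and move off to the side for a clear look.

Call:
apply_moves(commands=[[[0, 0, -1.0], [0, 0, 0]], [[0, 0, -3.0], [0, 0, 0]], [[0, 0, -4.0], [0, 0, 0]], [[0, 0, -4.0], [0, 0, 0]], [[0, 0, 0], [0, 0, 0]]])

```text
t: 55.8
tool_pos: [0.6158, 0.1172, 0.2403]
ee_rot: [0.007, -0.066, 0.998, 0.001]
wrist_force: [0.7, 0.3, 0.6]
width: 0.377
```

Call:
apply_moves(commands=[[[0, -3.5, -0.5], [0, 0, 0]], [[0, -4.5, 0], [0, 0, 0]], [[0, -4.5, 0], [0, 0, 0]], [[0, -4.5, 0], [0, 0, 0]], [[0, -4.5, 0], [0, 0, 0]]])

```text
t: 56.3
tool_pos: [0.6394, -0.0982, 0.2365]
ee_rot: [0.0, -0.066, 0.998, -0.0]
wrist_force: [0.9, 0.7, 0.1]
width: 0.375
```

Call:
apply_moves(commands=[[[0, -4.5, 0], [0, 0, 0]], [[0, -4.5, 0], [0, 0, 0]], [[0, -2.5, 0], [0, 0, 0]], [[0, 0, 0], [0, 0, 0]], [[0, 0, 0], [0, 0, 0]]])

```text
t: 56.8
tool_pos: [0.6542, -0.2109, 0.236]
ee_rot: [-0.0, -0.065, 0.998, 0.0]
wrist_force: [0.5, 0.0, 0.8]
width: 0.374
```

```bash
python3 -c "
from h import *
print(r.state()['tool_pos'])
for n in ('side','top'):
  p=shot(n,n+'29.png')
  for l in ('cover','cup','crank_knob'):
    for m in marks(p,l)[:2]: print(n,l,*m)
  cover(p,.101)
  if n=='top':
    for zz in [(-.062,-.085),(-.062,.085),(-.16,-.085),(-.16,.085)]:
      c,s=np.cos(1.7),np.sin(1.7); X=AX+np.array([c*zz[0]-s*zz[1],s*zz[0]+c*zz[1]]); print('gap',X.round(3),px(p,[*X,.096]).round(1))
a=np.vstack([cv2.imread('pics/side29.png')[100:230,220:440],cv2.imread('pics/top29.png')[105:255,160:380]]);cv2.imwrite('pics/s29c.png',cv2.resize(a,None,fx=2.1,fy=2.1))"
```

```text
[ 0.65419696 -0.21089741  0.235972  ]
side cover [0.6051 0.115  0.0904] 0.63 [331. 178.]
side cup [ 0.7642  0.0108 -0.001 ] 0.69 [395. 224.]
side crank_knob [0.6352 0.2351 0.1299] 0.95 [336. 148.]
cov 0.85 ((0.6055936813354492, 0.11139639467000961), (0.24851500988006592, 0.1383461207151413), 8.142354011535645)
cov 0.24 ((0.5968099236488342, 0.13635259866714478), (0.33041760325431824, 0.4810026288032532), 7.2039055824279785)
top cover [0.6098 0.1205 0.096 ] 0.92 [253. 180.]
top cup [ 0.7673  0.0087 -0.0035] 0.9 [304. 127.]
top crank_knob [0.6322 0.2413 0.1366] 0.63 [197. 166.]
cov 0.94 ((0.6096004247665405, 0.11746780574321747), (0.25013238191604614, 0.1246245726943016), 7.524317264556885)
gap [0.688 0.173] [232.1 146.6]
gap [0.52  0.151] [238.1 217.2]
gap [0.701 0.076] [272.9 142.3]
gap [0.532 0.054] [279.6 212.8]
```

View pics/s29c.png

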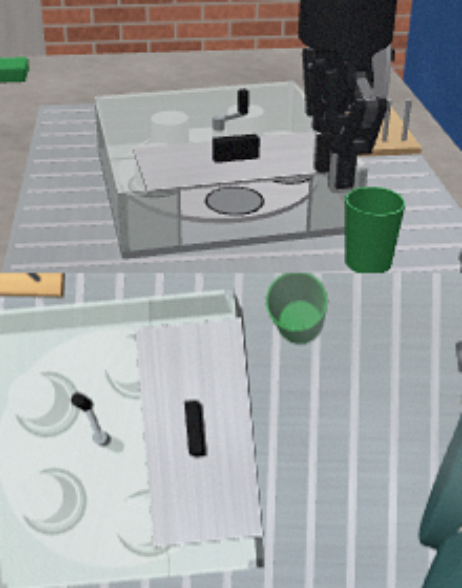

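```bash
python3 -c "
from h import *
print(r.finish_job(), r.state()['t'])"
```

```text
the job is handed in; nothing more can be done
the job is handed in; nothing more can be done
```

The job is done and handed in at about 57 s of robot time. All four grey moulds are in the keeper, mouth down on pads 0 to 3. After each mould I turned the crank one click clockwise, so the empty pad 4 is at the mouth. I left the two pink look-alikes and the cup where they were.

The cover was knocked about 3 cm during the run, so I measured it again before gripping it. It then went flat onto the roof over the gap.

**Last checks:**
- **Cover:** the top camera put its centre about 2 mm from the seat point and its angle at 7.5°, against 7.4° for the keeper. The gap needs about 10 mm of margin, so it is closed all round. The side camera's reading differed by a few more mm. It is the less reliable of the two there, because the grip bar and the view angle bias it.
- **Turntable:** the knob read within about 1 mm of its expected click stop from the top camera and about 6 mm off from the side camera. The side camera was off by a similar amount at the earlier stops.
- **Moulds:** each looked centred on its pad after release, within about 3 mm. Through the roof I could only check them by eye at the end.
- **Cup:** it read within about 4 mm of its first position, which is within the measurement error.
- **Forces:** the highest wrist force I saw was about 17 N, while turning the crank. I saw no sign of the grip slackening.

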